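Clip the level to the desk shelf, level the shelf and keep it pressed

ROBOT

A 6-joint arm with a two-finger parallel gripper is mounted at the origin on the work surface. World frame = base frame: x ahead of the robot, y to its left, z up, the work surface at z = 0. Lengths are in m, angles in rad, forces in N, time in s.
With the tool pointing down it reaches from about 0.375 to 0.9 m from the base axis. Payload 3.1 kg.
Tool frame: the origin (TCP) lies on the centre line of the jaws, within the pads' length; the fingertips stand 25 mm ahead of it and the grasp point (between the pads) lies 6 mm ahead of it; x points along the fingers, y is the direction in which the jaws open and shut, and the axes are right-handed (so a half turn about x gives the same grasp; the last joint's range is limited). The gripper opens to 87 mm and grips with 3 to 60 N. Pads are 19 mm wide; open, the fingers measure 117 mm over their backs; the gripper's body (75 mm by 190 mm) begins 51 mm behind the grasp point.
Start: joints at [1.121, 0.527, 1.433, -0, 1.181, -0.178], TCP at [0.167, 0.602, 0.248] pointing down, gripper open.
Joint ranges: [-3.08, 3.08], [-0.75, 2.2], [0.22, 2.44], [-1.43, 4.57], [0, 2.65], [-2.85, 2.85]. Speed limits (rad/s): [2.79, 2.79, 3.14, 3.14, 3.14, 3.14].

INTERFACE

Orientations are given as a unit quaternion [x, y, z, w].
In Python, from rig import robot gives the robot as it stands. The module is installed in compiled form; this text tells all that it offers.
- The arm moves only by the tool move_arm, never from a script. Its argument "commands" is a list of rows, each a list of 5 numbers: the gripper's target within -1 to 1 (shut at 1, half-way at 0, fully open at -1), then the shift along the tool's x, y, z in mm, then the turn about the tool's x in degrees. A call has 1 to 8 rows; each row is the pose to reach, as a shift and turn from the pose commanded when the call began, along the tool's axes at that moment; what a row does not reach only later rows make up. A row lasts 1/12 s, in which the tool goes at most 41.7 mm and 7.16 degrees, less where a joint would pass 70% of its speed; a pose out of reach is approached as far as the arm can. A call with a gripper value outside its range is refused whole. The fingers move at their own pace and stop on an object; "newtons" is the grip in N (left out, the last holds). Time passes only in rows, so rows that repeat a pose let the fingers close. It gives the time, the measured TCP pose, the force and the opening at its end, in the units of the state.
- robot.get_obs(): the state, without advancing time (a new reading comes with each control period).
- robot.camera(name): name is "side" or "top" or "wrist"; returns a dict with "image" (480x640x3 uint8, red, green, blue), "fx", "fy", "cx", "cy" (pixels), "xyz" and "rotation" of the camera in the world; the wrist camera has in their place "tool_from_camera" (4x4, takes a point from camera to tool coordinates, whose origin is the TCP and whose axes are the tool frame's). Camera axes: x right, y down, z forward; pixel columns grow to the right and rows downward; lengths in m; the calibration is good to about 2 mm. A picture is of the moment at which its call begins: read the wrist's pose just before it. There is no depth.
- robot.hand_in(): hands the job in, once; it reports no verdict.
Trained networks look in a picture, given as the dict that the camera call returned (one of the last four; its "shot" number tells which), for a name from the list of things; names that differ only in an ending like _2 or _b are one class to them, and where a whole thing is asked for, a point or a joint stands for the part that bears it (a point fixed in the world has none). Each returns a list of dicts, best first, with "p" (0 to 1); they miss things now and then, are a little off and sometimes report something else, mostly with a low value. They report only what shows in the picture. A call takes as long as a camera call. They do not tell look-alikes from the thing itself.
- robot.regions_of(picture, name): "pixels" (480x640 bool, what is visible of it) and "bbox" ([left, top, right, bottom] in pixels, round what is visible of it).
The state is a dict: "time": time; "q": joint angles; "joint_velocities": joint speeds; "joint_torque": joint torques, N m; "position": TCP position; "tool_rot": TCP orientation; "ft_force": force on the tool from outside, world axes, zero at the start; "moment": the same for the moment, N m; "grip_width": finger opening in m.
Only numpy, scipy, OpenCV 4.12 (cv2) and the standard library are available. Lean on these libraries where they do the work, as an engineer would, in place of code of your own. Each camera call takes 0.05 s, during which the arm holds its last target.

TASK

Push the bar spirit level down into the two fork clips on the small desk shelf until it is fully home and both sprung jaws have snapped back over it. Then turn the winged wheel of the shelf's levelling foot until the bubble stands between the two lines, and finish with the gripper pressing the level down onto the shelf with a steady, moderate push while the bubble stays between the lines: do not let go, the job ends while you are holding it down. Leave the pot, stapler and clipboard where they are.

Things in the scene. Friction and masses are not known exactly. Their poses are not given: they have to be found in the camera images.
- level_mid (a point): Centre of the loose spirit level: round aluminium bar, 24 mm diameter, along its own y, with a 32 mm square, 14 mm long black cap on each end (172 mm overall, 144 mm of bare bar; about 250 g). It lies on the desk on its caps, this point 16 mm up, z up. Set in the top of its middle is a yellow-green vial, 60 x 14 mm, face 12.5 mm above this point. Either end may go either way.
- level: The same spirit level; origin 16 mm below level_mid, same axes. Two black lines cross the vial 12 mm either side of the middle.
- bubble_mid (a point): Centre of the pale bubble (16 mm long, 9 mm wide) in the vial. It runs along the level's y towards the higher end: 4.5 mm per 0.01 rad of tilt, at most 20 mm either way, settling in about 1 s. Centred: midway between the lines, its y relative to level_mid being 0.
- seat (a point): Where the level's centre lies when fully home in the clips, 30 mm above the shelf's top, about 85 mm above the desk. It tilts with the shelf: y runs along the shelf (and the seated level) towards the winged wheel, z is the shelf's upward normal. Seated, the end caps lie outside the clips with 5 mm of play along y; between the clips 99 mm are free for the fingers.
- shelf: Tilting wooden shelf, 335 x 110 mm, top about 55 mm above the desk, with its clips, jaws and wheel, on a steel base. Origin on its hinge, 100 mm to -y of the seat and 47 mm below it; axes as the seat's. The wheel end (+y) starts 0.018 to 0.042 rad low.
- jaw0 (a joint): Opening (rad) of the sprung steel jaw of the clip at -y: 0 closed, about 0.15 as the bar passes, back to 0 over the seated bar. The two grey fork clips, 17 mm long, stand 58 mm either side of the seat along y and rise 57 mm from the shelf; fixed wall on -x, jaw with sloping top on +x. The bar has 1 mm clearance each side, with a flare of 4 mm at the top.
- jaw1 (a joint): The same for the clip at +y. Pushing the level past both jaws together takes about 4 to 10 N.
- wheel_grip (a point): On the axis of the levelling foot's black wheel, 180 mm to +y of the seat and 2 mm higher. Its upright metal wing is 42 mm long (this point's x), 11 mm thick (y), its top 12 mm above this point; it stands on a 46 mm disc whose top is 22 mm below this point. z is the axis, up.
- wheel (a joint): Turn of that wheel (rad), growing clockwise seen from above, which raises the wheel's end of the shelf: 1 rad tilts the shelf 0.0167 rad, lifts the wheel 4.7 mm and moves the bubble 7.5 mm. Range 0 to 5; starts 1.1 to 2.5 rad short of level. It needs 0.15 N m and stays where it is left.
- pot: Bystander: empty white ceramic pot, 84 mm across, 75 mm high; origin at the centre of its underside.
- stapler: Bystander: orange stapler, 150 x 36 x 52 mm; origin at the centre of its underside.
- clipboard: Bystander: small steel clipboard, 160 x 110 mm, 18 mm high at the clip, flat on the desk; origin at the centre of its underside.
Things that resemble listed ones, but are neither listed nor needed, are in the scene too. Several things look just like the level: the one meant starts nearest to the robot's base.

How it is judged:
By the outcome, as a careful person would: the job done as asked, in the order asked, and still so for the second after the job is handed in, while the arm keeps its last pose, push and grip.
It also fails if it takes over 72 s, if anything falls off the work surface, if the arm or the gripper's body presses on something with over 40 N, if the wrist force passes 120 N, or if a joint passes its speed limit or range.

## Working session

There is one attempt and no reset: what is moved stays moved. The work goes in short steps, Python scripts to look and compute and a tool call to move; the robot and the scene stay as the last step left them, time stands still between calls to the robot, and variables do not carry over. Pictures are saved under pics/ and viewed, and the job is handed in when it is done.

Besides the shell and the picture viewer there is one more tool, called after "Emit:" by a JSON object that holds its "op" and its "data". move_arm: Moves the arm, as the interface text tells. Its arguments: {"type":"object","properties":{"commands":{"type":"array","items":{"type":"array","items":{"type":"number"}}},"newtons":{"type":"number"}},"required":["commands"]}

```bash
mkdir -p pics
cat > h.py <<'E'
import numpy as np, cv2
from rig import robot
from scipy.spatial.transform import Rotation as R
def save(img,name): cv2.imwrite('pics/'+name+'.png',cv2.cvtColor(img,cv2.COLOR_RGB2BGR))
def pose():
    o=robot.get_obs(); return o,np.array(o['position']),R.from_quat(o['tool_rot']).as_matrix()
def campose(c,p=None,Rm=None):
    if 'tool_from_camera' in c:
        T=np.array(c['tool_from_camera']); return p+Rm@T[:3,3], Rm@T[:3,:3]
    Rc=np.array(c['rotation'])
    if Rc.shape!=(3,3): Rc=R.from_quat(Rc).as_matrix()
    return np.array(c['xyz']),Rc
def ray(c,uv,t,Rc):
    d=np.array([(uv[0]-c['cx'])/c['fx'],(uv[1]-c['cy'])/c['fy'],1.]); return Rc@d
def atz(c,uv,z,p=None,Rm=None):
    t,Rc=campose(c,p,Rm); d=ray(c,uv,t,Rc); return t+d*(z-t[2])/d[2]
def proj(c,X,p=None,Rm=None):
    t,Rc=campose(c,p,Rm); q=Rc.T@(np.array(X)-t); return np.array([c['fx']*q[0]/q[2]+c['cx'],c['fy']*q[1]/q[2]+c['cy']])
E
python3 - <<'E'
from h import *
o,p,Rm=pose(); print(o['time'],p,Rm.round(3).tolist())
for n in ['top','side','wrist']:
    c=robot.camera(n); save(c['image'],n+'0'); t,Rc=campose(c,p,Rm); print(n,t.round(3),Rc.round(3).tolist(),c['fx'],c['cx'],c['cy'])
    for k in (['level','shelf','wheel','jaw0'] if n!='wrist' else []):
        for r in robot.regions_of(c,k):
            print(k,round(r['p'],2),r['bbox'])
E
```

```text
0.0 [0.16687125 0.60157782 0.24657321] [[-0.001, 0.268, 0.964], [-0.002, 0.964, -0.268], [-1.0, -0.002, -0.0]]
top [0.401 0.126 1.232] [[0.024, -0.987, 0.159], [-0.999, -0.028, -0.021], [0.025, -0.159, -0.987]] 514.6333856425413 316.40839114141704 236.01381624361795
level 0.98 [316.1, 110.3, 353.7, 180.9]
level 0.75 [171.4, 191.6, 221.8, 253.8]
level 0.65 [136.7, 255.7, 155.1, 334.8]
level 0.63 [194.7, 267.7, 271.4, 309.0]
level 0.18 [416.9, 319.9, 469.7, 395.0]
shelf 0.96 [335.2, 193.6, 480.2, 259.9]
wheel 0.56 [348.2, 208.3, 366.7, 230.4]
side [ 0.529 -1.031  0.907] [[0.999, -0.023, 0.025], [-0.034, -0.593, 0.804], [-0.004, -0.805, -0.594]] 512.6103804505284 318.511079013135 243.27413462484162
level 0.93 [272.0, 203.0, 300.7, 241.1]
level 0.93 [312.3, 191.8, 355.7, 219.0]
level 0.69 [253.9, 181.1, 306.2, 198.2]
level 0.67 [383.3, 254.3, 443.4, 282.3]
level 0.2 [184.8, 325.0, 253.0, 371.2]
shelf 0.78 [320.0, 253.5, 369.3, 358.7]
shelf 0.67 [339.7, 252.2, 351.9, 273.8]
wheel 0.74 [339.2, 250.5, 356.8, 275.5]
jaw0 0.45 [269.5, 204.4, 300.1, 240.8]
wrist [0.09  0.623 0.383] [[0.268, 0.922, 0.278], [0.963, -0.256, -0.079], [-0.002, 0.289, -0.957]] 388.6445753062504 319.5558407417206 228.56240817962595
```

View pics/top0.png

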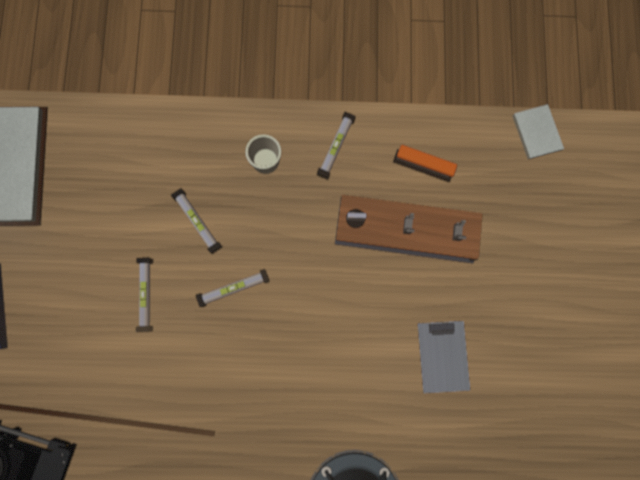

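View pics/side0.png

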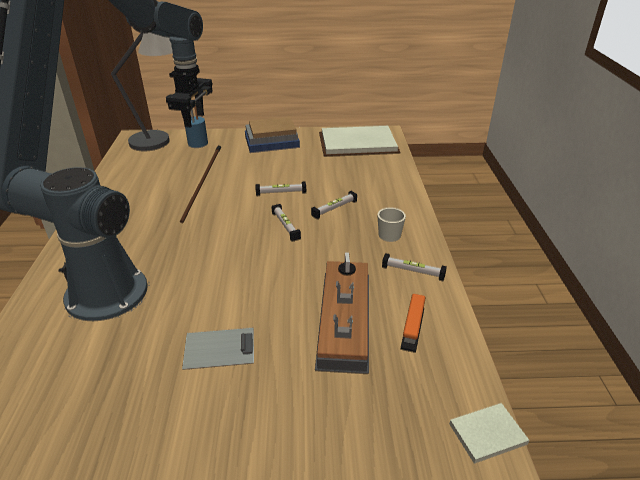

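View pics/wrist0.png

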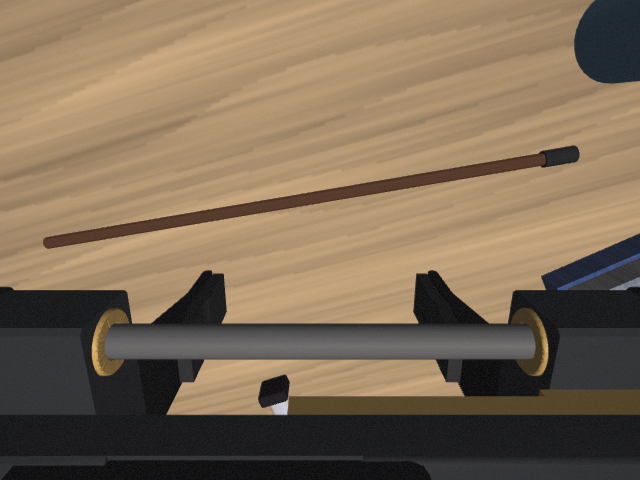

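Run:
```python
from h import *
c=robot.camera('top')
for r in robot.regions_of(c,'level'):
    m=r['pixels'].astype(np.uint8); 
    rect=cv2.minAreaRect(np.argwhere(m)[:,::-1].astype(np.float32)); 
    b=cv2.boxPoints(rect); w=np.array([atz(c,q,0.025) for q in b]); ce=w.mean(0)
    print(round(r['p'],2),np.round(rect[0]),ce.round(3),np.linalg.norm(ce[:2]).round(3),np.linalg.norm(w[0]-w[1]).round(3),np.linalg.norm(w[2]-w[1]).round(3))
big=cv2.resize(c['image'][90:350,120:500],None,fx=2.1,fy=2.1,interpolation=cv2.INTER_CUBIC); save(big,'topbig')
```

```text
0.72 [232. 289.] [0.466 0.293 0.025] 0.551 0.176 0.035
0.66 [144. 295.] [0.447 0.495 0.025] 0.667 0.037 0.171
0.64 [336. 146.] [0.822 0.057 0.025] 0.823 0.178 0.032
0.62 [196. 222.] [0.623 0.387 0.025] 0.733 0.033 0.178
```

View pics/topbig.png

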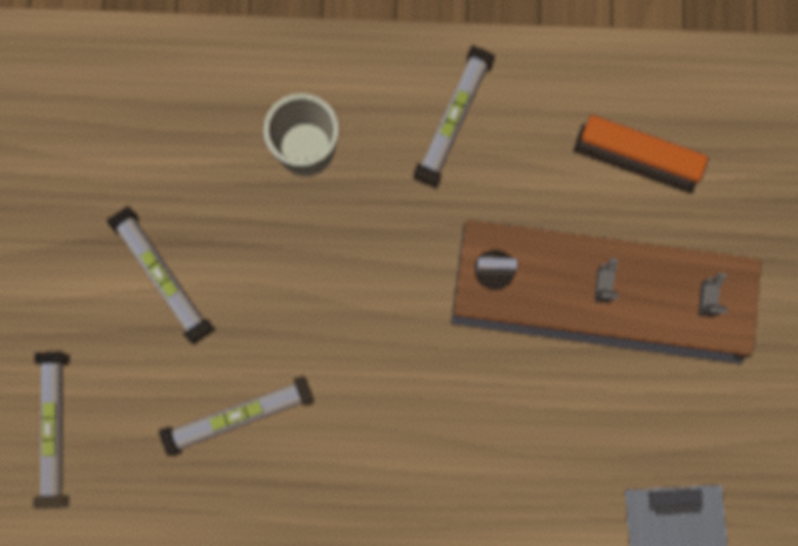

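The four level look-alikes in the top view are at (232,289), (144,295), (336,146) and (196,222). Their distances from the base are 0.55, 0.67, 0.82 and 0.73 m. The one at (232,289) is nearest, so it is the one meant. The enlarged crop confirms this: at (235,415) it shows a bar with black caps and a yellow-green vial. The shelf has its wheel at (356,217) and clips at (409,223) and (459,231).

Emit:
{"op": "move_arm", "data": {"commands": [[-1,0,-258,400,55],[-1,0,-258,400,55],[-1,0,-258,400,55],[-1,0,-258,400,55],[-1,0,-258,400,55],[-1,0,-258,400,55],[-1,0,-258,400,55],[-1,0,-258,400,55]]}}

```text
time: 1.32
position: [0.3898, 0.3516, 0.2479]
tool_rot: [0.41, 0.576, -0.41, 0.576]
ft_force: [0.6, 0.5, 1.5]
grip_width: 0.0874
```

```bash
cat >> h.py <<'E'
def yaw(Rm): return np.degrees(np.arctan2(Rm[1,1],Rm[0,1]))
def rel(target,yawt=None):
    o,p,Rm=pose(); d=Rm.T@(np.array(target)-p)*1000
    t=None if yawt is None else -((yawt-yaw(Rm)+180)%360-180)
    return d.round(1), t
E
python3 - <<'E'
from h import *
o,p,Rm=pose(); print(o['time'],p,yaw(Rm),o['q'],rel([0.483,0.246,0.25],19.5))
E
```

```text
1.3167 [0.38983866 0.35161159 0.24787823] 19.17162842186059 [5.20809661e-01 3.92715091e-01 1.68215202e+00 6.83759946e-05
 1.06597817e+00 1.86168503e-01] (array([ -2.1,  53.3, 130.3]), np.float64(-0.32837157813941076))
```

Emit:
{"op": "move_arm", "data": {"commands": [[-1,0,53,130,0],[-1,0,53,130,0],[-1,0,53,130,0],[-1,0,53,130,0],[-1,0,53,130,0],[-1,0,53,130,0]]}}

```text
time: 1.82
position: [0.4825, 0.2476, 0.2475]
tool_rot: [0.409, 0.577, -0.409, 0.577]
ft_force: [-1.3, -0.0, -0.1]
grip_width: 0.0872
```

Run:
```python
from h import *
o,p,Rm=pose(); print(o['time'],p,yaw(Rm),o['ft_force'])
c=robot.camera('wrist'); save(c['image'],'w1')
for r in robot.regions_of(c,'level'):
    m=r['pixels']; rect=cv2.minAreaRect(np.argwhere(m)[:,::-1].astype(np.float32)); 
    b=cv2.boxPoints(rect); w=np.array([atz(c,q,0.025,p,Rm) for q in b]); print(r['p'],r['bbox'],w.mean(0),np.linalg.norm(w[0]-w[1]),np.linalg.norm(w[2]-w[1]),[np.degrees(np.arctan2(*(w[i+1]-w[i])[[1,0]])) for i in (0,1)])
```

```text
1.8167 [0.48253108 0.24756816 0.24751625] 19.333621208614442 [-1.28866258 -0.03516343 -0.09135202]
0.86 [295.7, 40.6, 341.3, 240.6] [0.46645475 0.29306492 0.025     ] 0.032016593455084966 0.1731332289737587 [np.float64(21.155879986587117), np.float64(-67.82798026632675)]
0.83 [422.3, 57.7, 628.8, 149.6] [0.62358055 0.38950649 0.025     ] 0.1803428207411094 0.034678670571848494 [np.float64(35.9005141374034), np.float64(-41.492612171549524)]
```

View pics/w1.png

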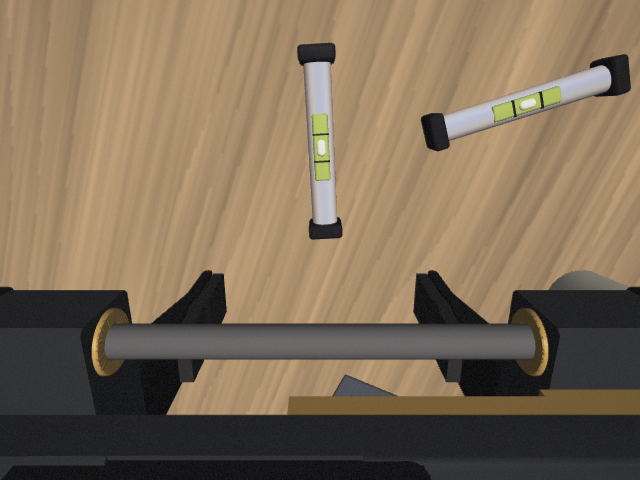

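The wrist view shows the level: vial at (321,147), caps at (316,53) and (325,228). The second level at (530,103) is a look-alike further off.

Run:
```python
from h import *
o,p,Rm=pose()
c=robot.camera('wrist'); im=c['image']
hsv=cv2.cvtColor(im,cv2.COLOR_RGB2HSV); m=(hsv[...,1]>100)&(hsv[...,0]>28)&(hsv[...,0]<45); m[:, 400:]=0; m[250:]=0
q=np.argwhere(m)[:,::-1].astype(np.float32); print(len(q)); rect=cv2.minAreaRect(q); b=cv2.boxPoints(rect)
w=np.array([atz(c,x,0.0285,p,Rm) for x in b]); print(rect,w.mean(0).round(4))
e=[w[i+1]-w[i] for i in (0,1)]; print([(np.linalg.norm(x),np.degrees(np.arctan2(x[1],x[0]))) for x in e])
a=atz(c,(316.5,53),0.02,p,Rm);bb=atz(c,(325,229),0.02,p,Rm);d=bb-a;print('caps',(a+bb)/2,np.linalg.norm(d),np.degrees(np.arctan2(d[1],d[0])))
print(rel(np.r_[w.mean(0)[:2],0.03]))
# top camera shelf
c=robot.camera('top'); save(cv2.resize(c['image'][185:270,325:490],None,fx=4.8,fy=4.8,interpolation=cv2.INTER_CUBIC),'shelf0')
```

```text
776
((322.0950012207031, 148.4954833984375), (65.68746948242188, 14.792762756347656), 87.27368927001953) [0.4675 0.294  0.0285]
[(np.float64(0.012974259255701141), np.float64(22.106259946319433)), (np.float64(0.05805306303986201), np.float64(-67.31791522086961))]
caps [0.46602542 0.29523093 0.02      ] 0.1583122899877405 -67.63536922435371
(array([217.5,   2.6, -46.6]), None)
```

View pics/shelf0.png

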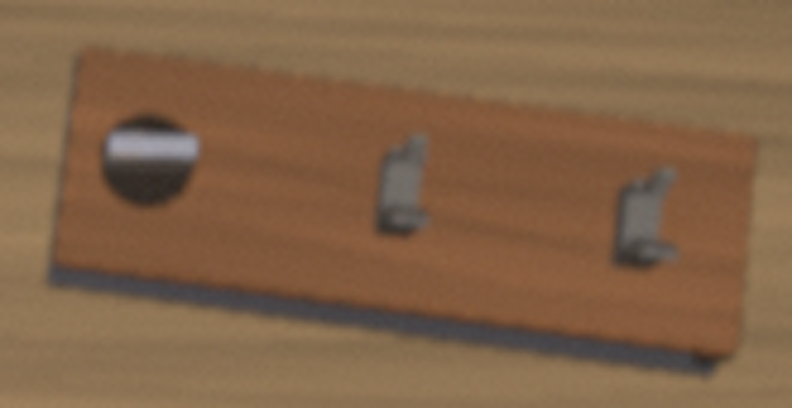

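Emit:
{"op": "move_arm", "data": {"commands": [[-1,20,2.5,-35,-3],[-1,60,2.5,-46.5,-3],[-1,100,2.5,-46.5,-3],[-1,140,2.5,-46.5,-3],[-1,180,2.5,-46.5,-3],[-1,205,2.5,-46.5,-3],[-1,218,2.5,-46.5,-3],[-1,218,2.5,-46.5,-3]]}}

```text
time: 2.68
position: [0.4666, 0.2937, 0.0272]
tool_rot: [0.391, 0.589, -0.393, 0.587]
ft_force: [0.4, 0.5, 0.9]
grip_width: 0.0872
```

Run:
```python
from h import *
o,p,Rm=pose(); print(o['time'],p,yaw(Rm),o['ft_force'])
c=robot.camera('wrist'); save(c['image'],'w2')
```

```text
2.6833 [0.46663079 0.2937215  0.02718476] 22.619675931947743 [0.35905553 0.49787894 0.85805243]
```

View pics/w2.png

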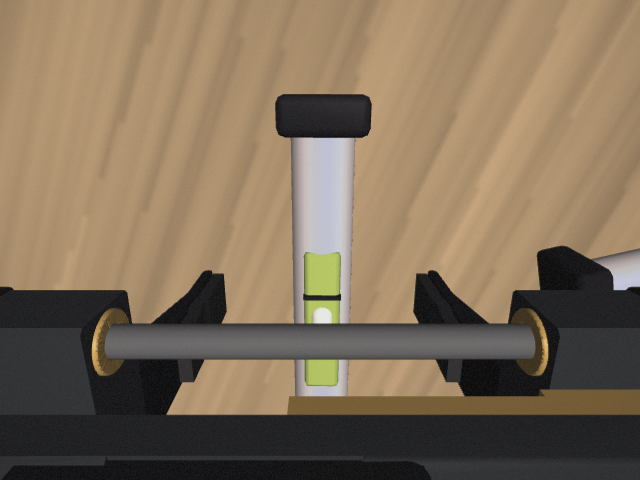

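The level is centred between the fingers: vial at (322,320), far cap at (323,115), bar upright in the view. I'll grip it now.

Emit:
{"op": "move_arm", "data": {"commands": [[1,0,0,0,0],[1,0,0,0,0],[1,0,0,0,0],[1,0,0,0,0],[1,0,0,0,0],[1,0,0,0,0],[1,0,0,0,0],[1,0,0,0,0]], "newtons": 40}}

```text
time: 3.4
position: [0.469, 0.2929, 0.0297]
tool_rot: [0.393, 0.588, -0.393, 0.588]
ft_force: [-0.0, -0.1, -0.3]
grip_width: 0.0416
```

Emit:
{"op": "move_arm", "data": {"commands": [[1,-40,0,0,0],[1,-80,0,0,0],[1,-120,0,0,0],[1,-160,0,0,0],[1,-200,0,0,0],[1,-220,0,0,0]]}}

```text
time: 3.9
position: [0.4706, 0.2937, 0.2547]
tool_rot: [0.395, 0.586, -0.391, 0.589]
ft_force: [0.4, 0.5, -0.1]
grip_width: 0.0036
```

Run:
```python
from h import *
o,p,Rm=pose(); print(o['time'],p,yaw(Rm),o['ft_force'],o['grip_width'])
c=robot.camera('top')
# rough shelf: clips & wheel pixel from crop
for n,uv,z in [('wheel',(325+152/4.8,185+145/4.8),0.09),('wheeldisc',(325+150/4.8,185+160/4.8),0.063),('clip1',(325+404/4.8,185+180/4.8),0.09),('clip0',(325+645/4.8,185+215/4.8),0.09)]:
    print(n,uv,atz(c,uv,z).round(4))
cor=[(78,50),(757,140),(738,357),(55,265)]
w=np.array([atz(c,(325+x/4.8,185+y/4.8),0.055) for x,y in cor]);print(w.round(3),[np.linalg.norm(w[i]-w[i-1]).round(3) for i in range(4)])
```

```text
3.9 [0.47062118 0.29368414 0.25465713] 22.483465681827507 [ 0.42708215  0.5190059  -0.11711274] 0.0035628760459548194
wheel (356.6666666666667, 215.20833333333334) [0.6353 0.0111 0.09  ]
wheeldisc (356.25, 218.33333333333334) [0.6334 0.0093 0.063 ]
clip1 (409.1666666666667, 222.5) [ 0.6219 -0.1084  0.09  ]
clip0 (459.375, 229.79166666666669) [ 0.6083 -0.2227  0.09  ]
[[ 0.689  0.044  0.055]
 [ 0.654 -0.289  0.055]
 [ 0.546 -0.277  0.055]
 [ 0.582  0.054  0.055]] [np.float64(0.107), np.float64(0.336), np.float64(0.108), np.float64(0.333)]
```

I lifted before the fingers had finished closing: the opening was still 41 mm. I'll reopen, check the level and redo the grasp.

Emit:
{"op": "move_arm", "data": {"commands": [[-1,0,0,0,0],[-1,0,0,0,0],[-1,0,0,0,0],[-1,0,0,0,0],[-1,0,0,0,0],[-1,0,0,0,0],[-1,0,0,0,0],[-1,0,0,0,0]]}}

```text
time: 4.62
position: [0.4688, 0.2929, 0.249]
tool_rot: [0.393, 0.588, -0.393, 0.588]
ft_force: [-0.4, 0.6, -0.1]
grip_width: 0.0478
```

Emit:
{"op": "move_arm", "data": {"commands": [[-1,40,0,0,0],[-1,80,0,0,0],[-1,100,0,0,0],[-1,100,0,0,0],[-1,100,0,0,0],[-1,100,0,0,0],[-1,100,0,0,0]]}}

```text
time: 5.2
position: [0.4704, 0.2936, 0.1514]
tool_rot: [0.394, 0.587, -0.392, 0.589]
ft_force: [-0.6, 0.6, -0.0]
grip_width: 0.0858
```

Run:
```python
from h import *
o,p,Rm=pose(); print(o['time'],p,yaw(Rm),o['ft_force'],o['grip_width'])
c=robot.camera('wrist'); save(c['image'],'w3')
c=robot.camera('top'); save(c['image'],'t3')
```

```text
5.2 [0.47037725 0.29358748 0.15142828] 22.487354678979976 [-0.5953651   0.56085596 -0.03850488] 0.08575891982228782
```

View pics/w3.png

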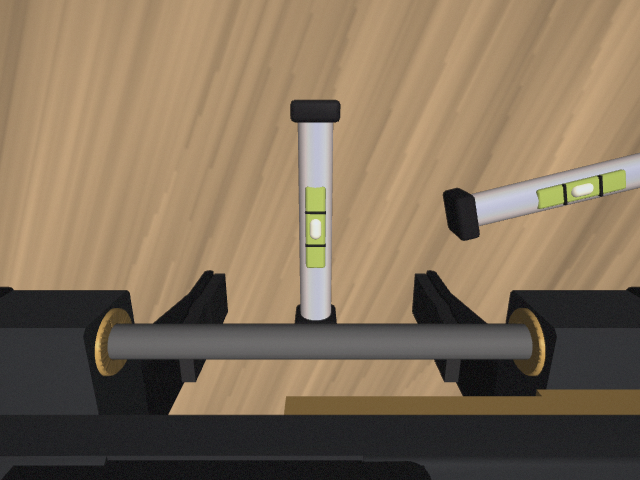

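The level has not moved; its vial is at (316,228). I'll descend and allow longer for the close.

Emit:
{"op": "move_arm", "data": {"commands": [[-1,40,0,0,0],[-1,80,0,0,0],[-1,110,0,0,0],[-1,120,0,0,0],[-1,120,0,0,0],[1,120,0,0,0],[1,120,0,0,0],[1,120,0,0,0]], "newtons": 40}}

```text
time: 5.97
position: [0.4704, 0.2936, 0.0317]
tool_rot: [0.394, 0.587, -0.392, 0.589]
ft_force: [0.4, 0.6, -0.9]
grip_width: 0.0743
```

Emit:
{"op": "move_arm", "data": {"commands": [[1,0,0,0,0],[1,0,0,0,0],[1,0,0,0,0],[1,0,0,0,0],[1,0,0,0,0],[1,0,0,0,0],[1,0,0,0,0],[1,0,0,0,0]]}}

```text
time: 6.63
position: [0.4686, 0.2929, 0.0294]
tool_rot: [0.393, 0.588, -0.393, 0.588]
ft_force: [-0.2, 0.5, 0.8]
grip_width: 0.023
```

Emit:
{"op": "move_arm", "data": {"commands": [[1,0,0,0,0],[1,0,0,0,0],[1,0,0,0,0]]}}

```text
time: 6.88
position: [0.4686, 0.2929, 0.0295]
tool_rot: [0.393, 0.588, -0.393, 0.588]
ft_force: [0.3, -0.9, 1.2]
grip_width: 0.0227
```

Emit:
{"op": "move_arm", "data": {"commands": [[1,-30,0,0,0],[1,-70,0,0,0],[1,-110,0,0,0],[1,-150,0,0,0],[1,-190,0,0,0],[1,-230,0,0,0],[1,-250,0,0,0],[1,-250,0,0,0]]}}

```text
time: 7.55
position: [0.4717, 0.2942, 0.285]
tool_rot: [0.396, 0.585, -0.389, 0.59]
ft_force: [0.7, 0.8, -3.0]
grip_width: 0.0229
```

Run:
```python
from h import *
o,p,Rm=pose(); print(o['time'],p,yaw(Rm),o['ft_force'],o['grip_width'],o['q'])
c=robot.camera('wrist'); save(c['image'],'w4')
print(rel([0.55,-0.28,0.28],-6.2))
```

```text
7.55 [0.47165098 0.294184   0.28498003] 22.49480623372802 [ 0.74654133  0.8373934  -3.04173578] 0.022945432727516084 [ 3.56599497e-01  3.86379637e-01  1.57121812e+00  1.09096945e-04
  1.17195854e+00 -3.60486961e-02]
(array([   1. , -145.5,  560.5]), np.float64(28.69184934648584))
```

View pics/w4.png

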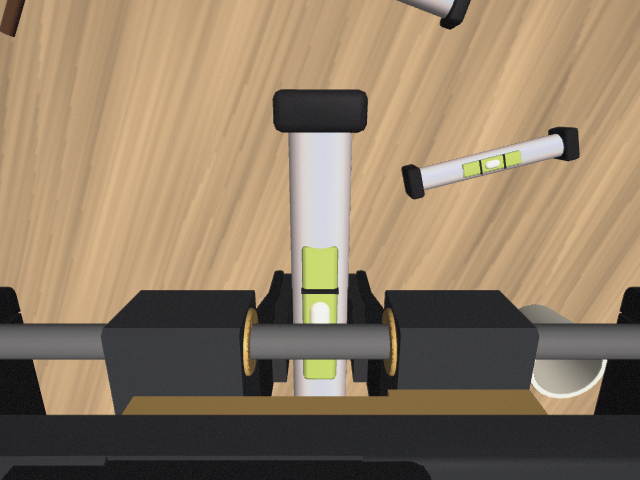

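The level is held straight in the fingers: far cap at (320,112), vial line at (320,292). Next I'll carry it to a viewing pose beside the shelf.

Emit:
{"op": "move_arm", "data": {"commands": [[1,0,-10,40,4],[1,0,-20,80,8],[1,0,-30,120,12],[1,0,-40,160,16],[1,0,-50,195,20],[1,0,-60,235,24],[1,0,-70,270,28.7],[1,0,-80,310,28.7]]}}

```text
time: 8.27
position: [0.5114, -0.025, 0.2766]
tool_rot: [-0.526, -0.473, 0.528, -0.469]
ft_force: [0.6, 0.1, -2.1]
grip_width: 0.0227
```

Run:
```python
from h import *
o,p,Rm=pose(); print(o['time'],p,yaw(Rm),o['ft_force'],o['grip_width'],o['q'])
print(rel([0.55,-0.28,0.28],-6.2))
```

```text
8.2667 [ 0.51140233 -0.02498516  0.27663968] -6.368956875852229 [ 0.6355105   0.11940684 -2.07053736] 0.02270945555847938 [-2.67651888e-01  3.41311190e-01  1.67313326e+00  6.05423918e-04
  1.13363739e+00 -1.56745806e-01]
(array([ -4.2,  66.6, 249.2]), np.float64(-0.16895687585221708))
```

Emit:
{"op": "move_arm", "data": {"commands": [[1,0,10,40,0],[1,0,20,80,0],[1,0,30,120,0],[1,0,42,160,0],[1,0,53,200,0],[1,0,66,249,0],[1,0,66,249,0],[1,0,66,249,0]]}}

```text
time: 8.93
position: [0.5513, -0.2821, 0.2759]
tool_rot: [-0.527, -0.472, 0.528, -0.47]
ft_force: [0.3, 0.4, -3.0]
grip_width: 0.0229
```

Run:
```python
from h import *
o,p,Rm=pose(); print(o['time'],p,yaw(Rm),o['ft_force'],o['grip_width'])
c=robot.camera('wrist'); save(c['image'],'w5')
for k in ['jaw0','wheel','shelf','level']:
    for r in robot.regions_of(c,k): print(k,r['p'],r['bbox'])
# level position in tool
T=np.array(c['tool_from_camera'])
for dz in (-10,-5,0,5): 
    X=lambda x,y,z: proj(c,p+Rm@np.array([x,y,z])/1000,p,Rm).round(1)
    print(dz,'line',X(13.5-12.5,0,-12+dz),'vial end',X(1,0,-30+dz),'cap top in',X(-2.5,0,-72+dz),'cap out',X(-2.5,0,-86+dz))
```

```text
8.9333 [ 0.55125644 -0.28205322  0.27588129] -6.477904037081455 [ 0.27822606  0.42559229 -3.0000223 ] 0.02290220605066531
jaw0 0.72 [394.4, 129.1, 412.7, 136.9]
shelf 0.55 [314.7, 1.4, 446.9, 192.8]
-10 line [319.3 270.4] vial end [319.2 225.1] cap top in [319.1 105. ] cap out [319.1  58.6]
-5 line [319.3 282.5] vial end [319.2 238. ] cap top in [319.1 120.8] cap out [319.1  75.5]
0 line [319.3 294.3] vial end [319.2 250.7] cap top in [319.1 136.3] cap out [319.1  92. ]
5 line [319.3 305.9] vial end [319.3 263.1] cap top in [319.1 151.5] cap out [319.1 108.2]
```

View pics/w5.png

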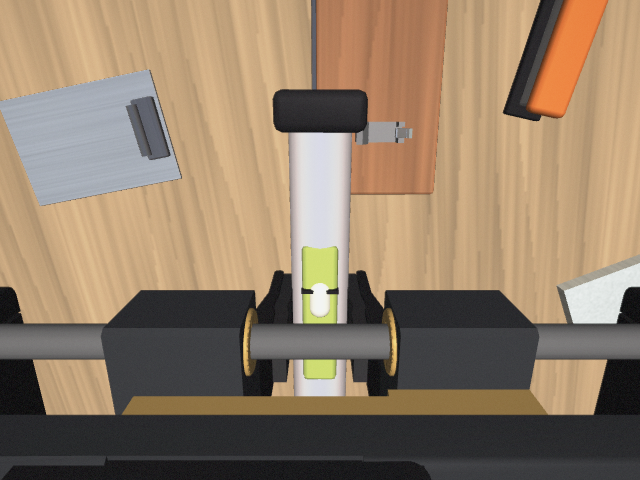

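Clip 0 is visible at (385,132), partly hidden by the level's cap, and the shelf end is at (400,190). I'll shift to see both clips.

Emit:
{"op": "move_arm", "data": {"commands": [[1,-20,-15,-35,0],[1,-40,-30,-70,0],[1,-60,-40,-105,0],[1,-60,-40,-105,0],[1,-60,-40,-105,0],[1,-60,-40,-105,0],[1,-60,-40,-105,0],[1,-60,-40,-105,0]]}}

```text
time: 9.85
position: [0.5237, -0.1707, 0.3385]
tool_rot: [-0.526, -0.472, 0.527, -0.471]
ft_force: [0.2, -0.0, -3.0]
grip_width: 0.023
```

Run:
```python
from h import *
o,p,Rm=pose(); print(o['time'],p,yaw(Rm),Rm.round(4).tolist())
c=robot.camera('wrist'); save(c['image'],'w6'); np.savez('w6.npz',im=c['image'],p=p,Rm=Rm,T=c['tool_from_camera'],k=[c['fx'],c['fy'],c['cx'],c['cy']])
for k in ['jaw0','wheel','shelf']:
    for r in robot.regions_of(c,k): print(k,r['p'],r['bbox'])
save(cv2.resize(c['image'][0:270,300:560],None,fx=2.2,fy=2.2,interpolation=cv2.INTER_CUBIC),'w6b')
```

```text
9.85 [ 0.52368336 -0.17065049  0.33852748] -6.256640961349787 [[-0.0015, 0.994, -0.109], [0.0005, -0.109, -0.994], [-1.0, -0.0015, -0.0003]]
jaw0 0.56 [414.6, 233.2, 428.1, 245.6]
jaw0 0.51 [421.1, 117.5, 439.7, 124.7]
wheel 0.74 [88.4, 170.1, 238.2, 272.1]
wheel 0.55 [391.1, 0.0, 437.6, 16.6]
shelf 0.71 [351.6, 0.0, 470.2, 273.2]
```

View pics/w6b.png

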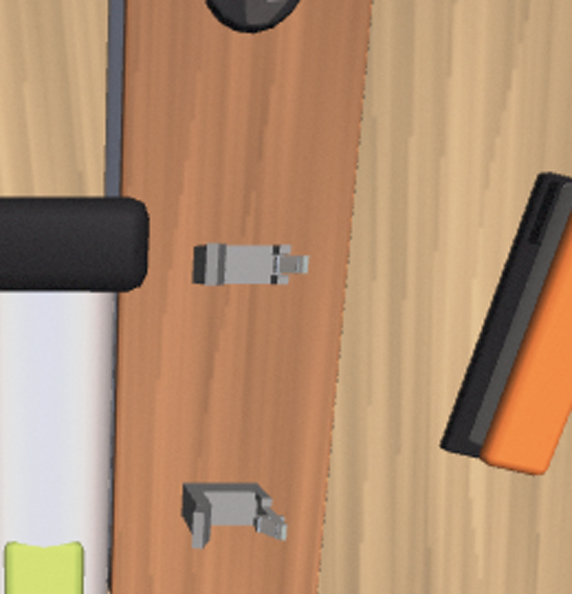

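The crop shows clip 1 at (250,265), clip 0 at (235,515) and the wheel's edge at the top (255,10). I'll shift a bit toward +y to see the whole wheel.

Emit:
{"op": "move_arm", "data": {"commands": [[1,-5,0,-35,0],[1,-10,0,-45,0],[1,-10,0,-45,0],[1,-10,0,-45,0],[1,-10,0,-45,0],[1,-10,0,-45,0]]}}

```text
time: 10.55
position: [0.5286, -0.1261, 0.3492]
tool_rot: [-0.526, -0.472, 0.527, -0.472]
ft_force: [-0.3, -0.3, -2.6]
grip_width: 0.0229
```

Run:
```python
from h import *
o,p,Rm=pose(); print(o['time'],p,yaw(Rm))
c=robot.camera('wrist'); save(c['image'],'w7'); np.savez('w7.npz',im=c['image'],p=p,Rm=Rm,T=c['tool_from_camera'],k=[c['fx'],c['fy'],c['cx'],c['cy']])
save(cv2.resize(c['image'][0:290,300:560],None,fx=2.2,fy=2.2,interpolation=cv2.INTER_CUBIC),'w7b')
```

```text
10.55 [ 0.52856932 -0.12609059  0.34924035] -6.260198556411903
```

View pics/w7b.png

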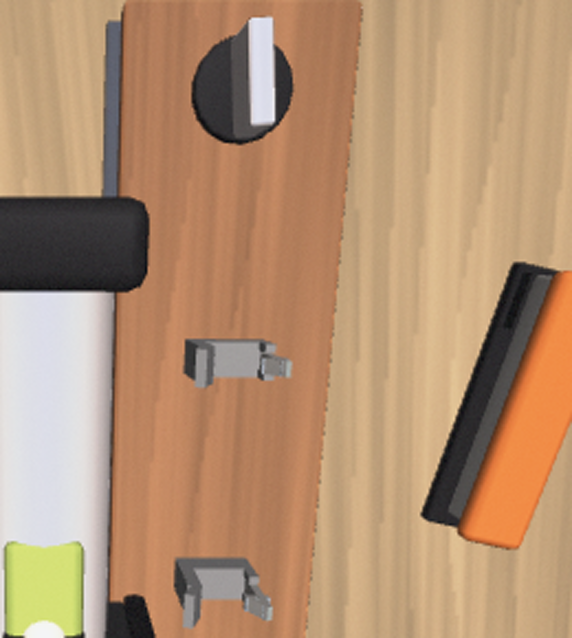

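```bash
cat > fit.py <<'E'
from h import *
from scipy.optimize import least_squares
def load(n):
    z=np.load(n+'.npz'); k=z['k']; return dict(fx=k[0],fy=k[1],cx=k[2],cy=k[3],tool_from_camera=z['T']),z['p'],z['Rm']
C={n:load(n) for n in ('w6','w7')}
# (view, crop px, local pt; None coords free)
pts=[('w7',(242,90),(0,.180,-.020)),('w7',(262,71),(0,.180,.014)),
('w7',(201.5,346),('w',.0665,.027)),('w7',(200,384.5),('w',.0495,.027)),('w7',(192,626),('w',-.0665,.027)),
('w6',(214.5,245),('w',.0665,.027)),('w6',(214.5,285),('w',.0495,.027)),('w6',(202,512),('w',-.0495,.027)),('w6',(202,547),('w',-.0665,.027))]
edges=[('w7',(124,5),-.055),('w7',(110,540),-.055),('w7',(361,5),.055),('w7',(336,300),.055),('w7',(305,630),.055),
('w6',(125,20),-.055),('w6',(110,560),-.055),('w6',(370,10),.055),('w6',(318,590),.055)]
def px(uv): return np.array([300+uv[0]/2.2-0.25,uv[1]/2.2-0.25])
def frame(v):
    sx,sy,sz,a,t=v[:5]
    y=np.array([-np.sin(a)*np.cos(t),np.cos(a)*np.cos(t),-np.sin(t)]); x=np.array([np.cos(a),np.sin(a),0]); return np.array([sx,sy,sz]),np.c_[x,y,np.cross(x,y)]
def res(v):
    s,F=frame(v); r=[]
    for n,uv,l in pts:
        c,p,Rm=C[n]; l=[v[5] if q=='w' else q for q in l]
        r+=list(proj(c,s+F@np.array(l),p,Rm)-px(uv))
    for n,uv,x in edges:
        c,p,Rm=C[n]; t,Rc=campose(c,p,Rm); d=ray(c,px(uv),t,Rc)
        o=s+F@np.array([x,0,-.030]); k=((o-t)@F[:,2])/(d@F[:,2]); r.append(((t+k*d-s)@F[:,0]-x)*1000)
    r+=[(v[2]-.084)/.003*1,(v[4]-.03)/.01*1,]
    return np.array(r)
if __name__=='__main__':
    f=least_squares(res,[.615,-.165,.085,np.radians(-6.2),.03,-.016],loss='soft_l1'); v=f.x; print(v.round(4),np.degrees(v[3]))
    print(res(v).round(1).tolist())
    J=f.jac; print('sd',np.sqrt(np.diag(np.linalg.inv(J.T@J))).round(5))
    s,F=frame(v); c=robot.camera('top')
    print('wheel',(s+F@[0,.18,.002]).round(4),'clips',(s+F@[0,.058,0]).round(4),(s+F@[0,-.058,0]).round(4)); 
    for l in ([0,.18,.014],[0,.058,-.012],[0,-.058,-.012]): 
        q=proj(c,s+F@np.array(l)); print(q.round(1),'crop',((q-[325,185])*4.8).round())
E
python3 fit.py
```

```text
[ 0.6152 -0.1667  0.079  -0.1128  0.0322 -0.0199] -6.463498781309647
[-0.0, -0.4, -0.9, 0.6, 1.4, 0.6, 1.2, 0.6, -0.8, 0.4, 0.5, -1.6, -0.5, -0.5, -0.3, -0.3, -1.1, 0.1, 0.6, 0.1, -0.4, 0.2, -0.6, 0.0, -0.8, -0.3, 0.2, -1.7, 0.2]
sd [0.00054 0.00045 0.00161 0.00314 0.00798 0.00065]
wheel [0.6355 0.0121 0.0752] clips [ 0.6218 -0.1091  0.0772] [ 0.6087 -0.2243  0.0809]
[355.9 215.3] crop [149. 145.]
[407.5 224.5] crop [396. 190.]
[457.5 231.2] crop [636. 222.]
```

Run:
```python
from h import *
o,p,Rm=pose(); print(o['time'],p,yaw(Rm),rel([.6151,-.1677,.16],-6.46))
```

```text
10.65 [ 0.52855292 -0.12602125  0.34927086] -6.269346798460758 (array([189.2,  90.7,  31.9]), np.float64(0.19065320153924858))
```

Emit:
{"op": "move_arm", "data": {"commands": [[1,0,38,14,0.2],[1,10,76,27,0.2],[1,40,91,32,0.2],[1,80,91,32,0.2],[1,120,91,32,0.2],[1,160,91,32,0.2],[1,188,91,32,0.2],[1,188,91,32,0.2]]}}

```text
time: 11.32
position: [0.611, -0.1656, 0.1541]
tool_rot: [-0.525, -0.476, 0.53, -0.466]
ft_force: [-0.9, 1.2, -2.9]
grip_width: 0.0228
```

Emit:
{"op": "move_arm", "data": {"commands": [[1,0,0,0,0],[1,0,0,0,0],[1,0,0,0,0]]}}

```text
time: 11.57
position: [0.6177, -0.1681, 0.1645]
tool_rot: [0.528, 0.469, -0.526, 0.473]
ft_force: [0.3, 0.5, -2.1]
grip_width: 0.0229
```

Run:
```python
from h import *
o,p,Rm=pose(); print(o['time'],p,yaw(Rm),o['ft_force'],rel([.6151,-.1677,.1275],-6.46))
c=robot.camera('wrist'); save(c['image'],'w8')
c=robot.camera('side'); save(cv2.resize(c['image'][190:380,270:430],None,fx=3.1,fy=3.1,interpolation=cv2.INTER_CUBIC),'s8')
```

```text
11.5667 [ 0.61767079 -0.16806721  0.16452256] -6.428951970033257 [ 0.26920082  0.50778532 -2.13865028] (array([37. , -2.8, -0.1]), np.float64(0.031048029966740387))
```

View pics/w8.png

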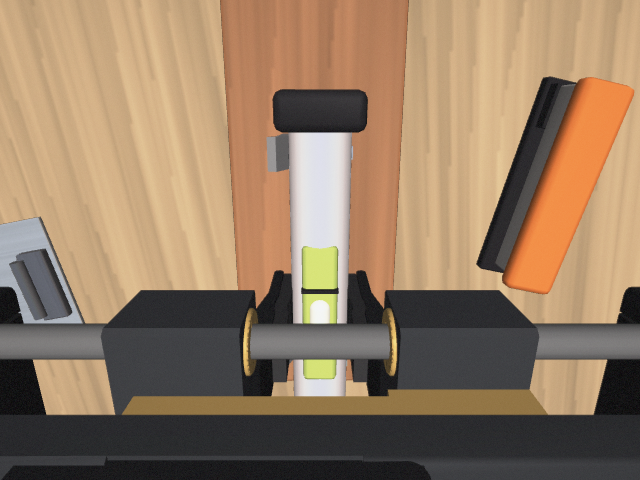

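View pics/s8.png

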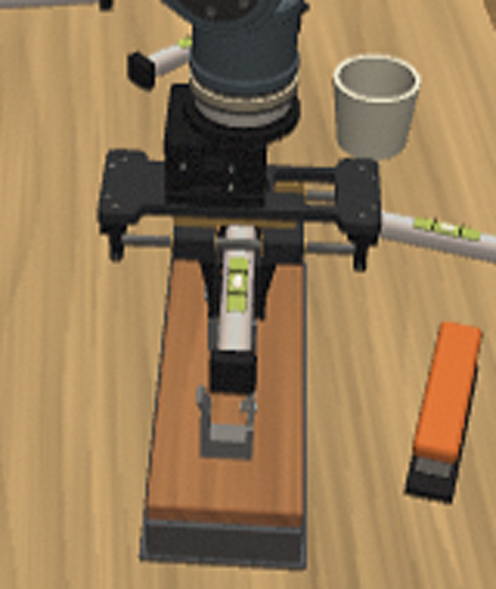

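Emit:
{"op": "move_arm", "data": {"commands": [[1,15,-1.5,0,0],[1,30,-1.5,0,0],[1,30,-1.5,0,0],[1,30,-1.5,0,0],[1,30,-1.5,0,0],[1,30,-1.5,0,0],[1,30,-1.5,0,0]]}}

```text
time: 12.25
position: [0.6149, -0.1671, 0.1328]
tool_rot: [0.528, 0.471, -0.527, 0.472]
ft_force: [0.1, -0.2, -1.7]
grip_width: 0.0227
```

Run:
```python
from h import *
o,p,Rm=pose(); print(o['time'],p,yaw(Rm),o['ft_force'],rel([.6151,-.1677,.1275],-6.46))
c=robot.camera('wrist'); save(c['image'],'w9')
c=robot.camera('side'); save(cv2.resize(c['image'][230:360,290:400],None,fx=4.5,fy=4.5,interpolation=cv2.INTER_CUBIC),'s9')
o,p,Rm=pose(); print(p)
```

```text
12.25 [ 0.61490937 -0.16706278  0.13279442] -6.412044449398039 [ 0.0803838  -0.22035844 -1.71177475] (array([5.3, 0.2, 0.6]), np.float64(0.04795555060195511))
[ 0.61459159 -0.16696984  0.13233807]
```

View pics/s9.png

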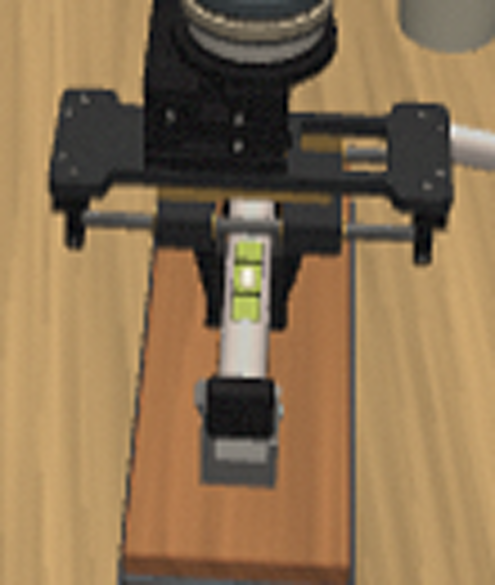

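View pics/w9.png

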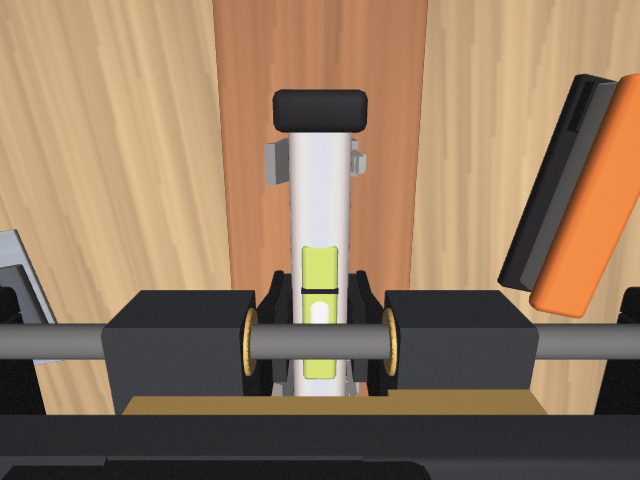

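Aligned. In the wrist view the bar (col 320) sits midway between the shelf edges (231 and 411), and clip 1 at (265–365, 160) is just inside the cap. I'll descend gently and watch the force.

Emit:
{"op": "move_arm", "data": {"commands": [[1,5,0,0,0],[1,10,0,0,0],[1,15,0,0,0],[1,18,0,0,0],[1,21,0,0,0],[1,24,0,0,0],[1,24,0,0,0]]}}

```text
time: 12.93
position: [0.6144, -0.1668, 0.1069]
tool_rot: [0.527, 0.471, -0.527, 0.471]
ft_force: [0.3, -1.2, -2.9]
grip_width: 0.0234
```

Run:
```python
from h import *
o,p,Rm=pose(); print(o['time'],p,yaw(Rm),o['ft_force'],o['moment'],rel([.6151,-.1677,.095],-6.46))
c=robot.camera('side'); save(cv2.resize(c['image'][230:360,290:400],None,fx=4.5,fy=4.5,interpolation=cv2.INTER_CUBIC),'s10')
```

```text
12.9333 [ 0.61440087 -0.16684542  0.10691415] -6.418470601253038 [ 0.30015885 -1.18548648 -2.89406469] [-0.13376161 -0.05911682  0.05874061] (array([11.9,  0.8,  0.8]), np.float64(0.04152939874697381))
```

View pics/s10.png

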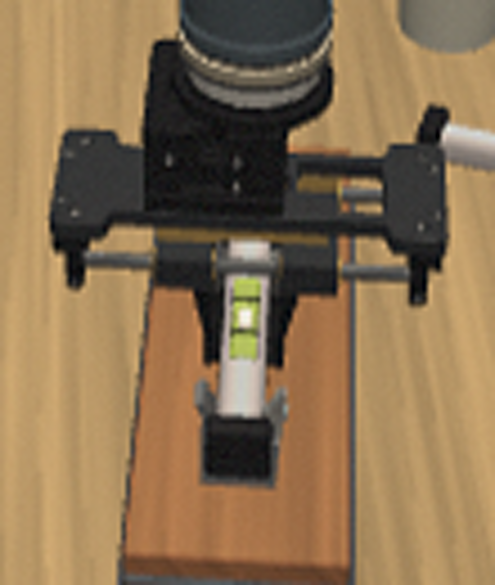

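The bar is entering the clips with no contact force yet. I'll keep going down.

Emit:
{"op": "move_arm", "data": {"commands": [[1,2,0,0,0],[1,4,0,0,0],[1,6,0,0,0],[1,7,0,0,0],[1,8,0,0,0],[1,8,0,0,0]]}}

```text
time: 13.48
position: [0.6144, -0.1668, 0.0992]
tool_rot: [0.527, 0.471, -0.527, 0.471]
ft_force: [0.8, 0.5, -2.7]
grip_width: 0.0227
```

Emit:
{"op": "move_arm", "data": {"commands": [[1,2,0,0,0],[1,4,0,0,0],[1,4,0,0,0],[1,4,0,0,0]]}}

```text
time: 13.82
position: [0.6145, -0.1667, 0.0959]
tool_rot: [0.527, 0.471, -0.527, 0.471]
ft_force: [1.3, 0.6, -0.2]
grip_width: 0.0229
```

Emit:
{"op": "move_arm", "data": {"commands": [[1,1.5,0,0,0],[1,3,0,0,0],[1,3,0,0,0],[1,3,0,0,0]]}}

```text
time: 14.15
position: [0.6145, -0.1667, 0.0956]
tool_rot: [0.527, 0.471, -0.527, 0.472]
ft_force: [-3.8, 3.0, 15.2]
grip_width: 0.0229
```

Run:
```python
from h import *
o,p,Rm=pose(); print(o['time'],p,yaw(Rm),o['ft_force'],o['moment'],rel([.6151,-.1677,.095],-6.46))
c=robot.camera('side'); save(cv2.resize(c['image'][230:360,290:400],None,fx=4.5,fy=4.5,interpolation=cv2.INTER_CUBIC),'s11')
c=robot.camera('wrist'); save(c['image'],'w11')
```

```text
14.15 [ 0.61449541 -0.16668381  0.09564679] -6.401068223806662 [-3.79992589  3.03312406 15.18581598] [0.18339823 0.68069045 0.02749859] (array([0.6, 0.7, 0.9]), np.float64(0.05893177619333301))
```

View pics/s11.png

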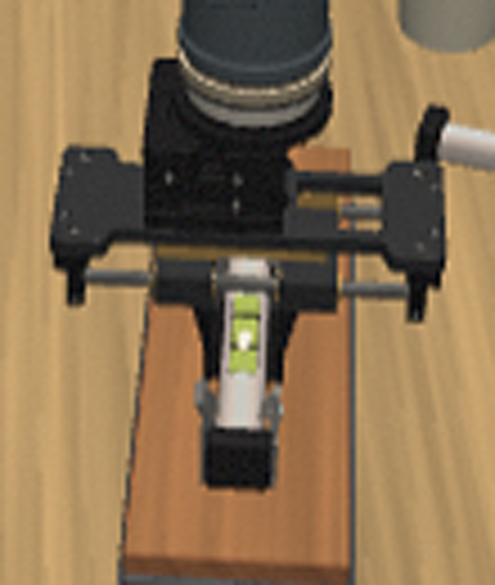

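View pics/w11.png

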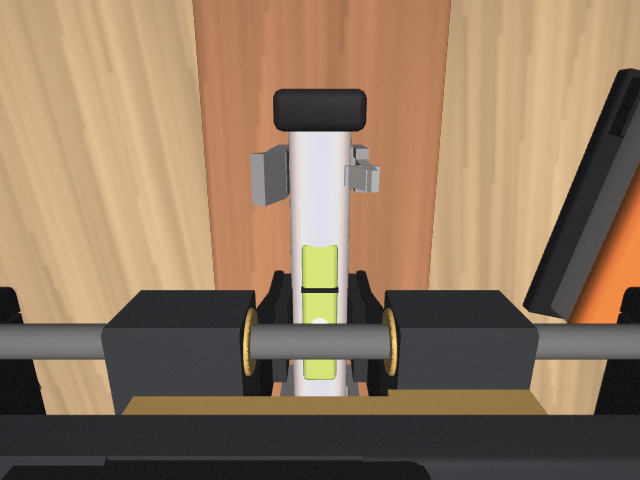

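Force is about 18 N and bar looks nearly home. I'll open the fingers so the level can settle to the shelf's tilt, then back off and look.

Emit:
{"op": "move_arm", "data": {"commands": [[-0.2,0,0,0,0],[-0.2,0,0,0,0],[-0.2,0,0,0,0],[-0.2,0,0,0,0],[-0.2,0,0,0,0],[-0.2,-20,0,0,0],[-0.2,-55,0,0,0],[-0.2,-55,0,0,0]]}}

```text
time: 14.92
position: [0.6175, -0.1682, 0.1526]
tool_rot: [0.529, 0.468, -0.526, 0.474]
ft_force: [0.1, -0.3, 1.1]
grip_width: 0.0513
```

Run:
```python
from h import *
o,p,Rm=pose(); print(o['time'],p,yaw(Rm),o['ft_force'],o['grip_width'])
c=robot.camera('side'); save(cv2.resize(c['image'][230:360,290:400],None,fx=4.5,fy=4.5,interpolation=cv2.INTER_CUBIC),'s12')
c=robot.camera('wrist'); save(c['image'],'w12')
```

```text
14.9167 [ 0.61751561 -0.16822404  0.1526393 ] -6.411672409259743 [ 0.09157678 -0.28630914  1.11988336] 0.05131014847477034
```

View pics/s12.png

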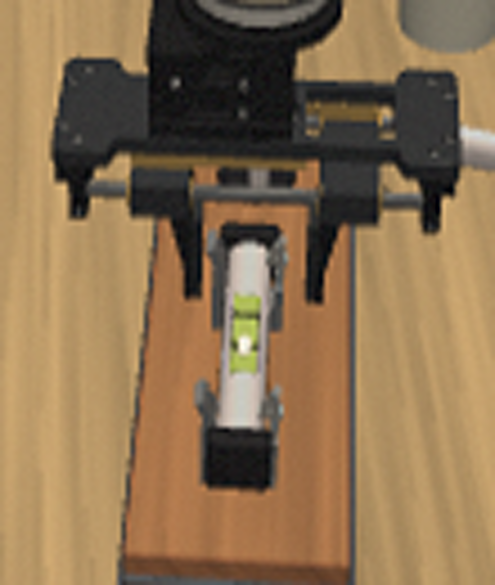

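View pics/w12.png

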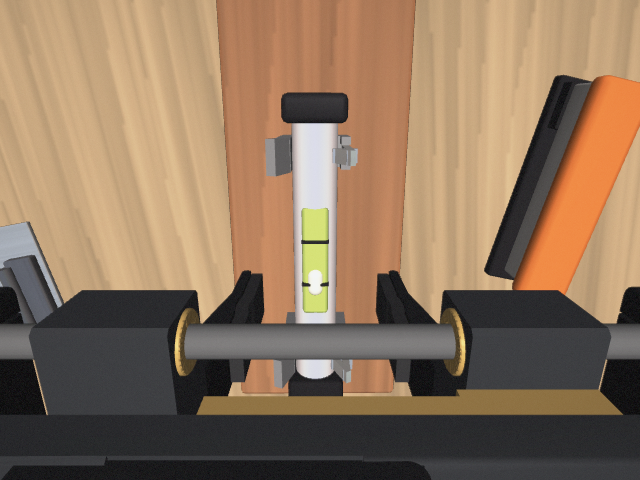

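The level sits in both clips. Its bubble at (315,282) is on the -y side, past the midpoint of lines 242 and 285, as expected with the wheel end low. Next I'll press with closed fingers on top of the middle to make sure it is fully home.

Emit:
{"op": "move_arm", "data": {"commands": [[1,0,0,0,0],[1,0,0,0,0],[1,0,0,0,0],[1,0,0,0,0],[1,0,0,0,0],[1,0,0,0,0],[1,0,0,0,0],[1,0,0,0,0]]}}

```text
time: 15.68
position: [0.6142, -0.1668, 0.1474]
tool_rot: [-0.527, -0.471, 0.527, -0.471]
ft_force: [0.1, 0.8, 0.8]
grip_width: 0.0069
```

Emit:
{"op": "move_arm", "data": {"commands": [[1,5,0,-1,0],[1,15,0,-1,0],[1,20,0,-1,0],[1,24,0,-1,0],[1,25,0,-1,0],[1,26,0,-1,0],[1,26,0,-1,0]]}}

```text
time: 16.27
position: [0.6143, -0.1658, 0.1213]
tool_rot: [-0.527, -0.471, 0.527, -0.471]
ft_force: [0.6, -0.1, 0.1]
grip_width: 0.0005
```

Run:
```python
from h import *
o,p,Rm=pose(); print(o['time'],p,yaw(Rm),o['ft_force'],o['grip_width'])
```

```text
16.2667 [ 0.61426149 -0.16579635  0.1212521 ] -6.419406622809432 [ 0.56601727 -0.14120383  0.05817927] 0.00047023599091205884
```

Emit:
{"op": "move_arm", "data": {"commands": [[1,1,0,0,0],[1,2,0,0,0],[1,2,0,0,0],[1,2,0,0,0]]}}

```text
time: 16.6
position: [0.6146, -0.1659, 0.1199]
tool_rot: [0.527, 0.471, -0.527, 0.472]
ft_force: [-0.6, 0.1, 0.6]
grip_width: 0.0005
```

Emit:
{"op": "move_arm", "data": {"commands": [[1,1,0,0,0],[1,2,0,0,0],[1,2,0,0,0],[1,2,0,0,0]]}}

```text
time: 16.93
position: [0.616, -0.1661, 0.1196]
tool_rot: [0.528, 0.47, -0.526, 0.473]
ft_force: [0.9, 0.7, 8.2]
grip_width: 0.0006
```

Emit:
{"op": "move_arm", "data": {"commands": [[1,1,0,0,0],[1,2,0,0,0],[1,3,0,0,0],[1,3,0,0,0],[1,3,0,0,0]]}}

```text
time: 17.35
position: [0.6178, -0.1664, 0.1194]
tool_rot: [0.529, 0.468, -0.525, 0.474]
ft_force: [0.3, 2.6, 18.7]
grip_width: 0.0008
```

Run:
```python
from h import *
o,p,Rm=pose(); print(o['time'],p,yaw(Rm),o['ft_force'],o['grip_width'])
c=robot.camera('side'); save(cv2.resize(c['image'][230:360,290:400],None,fx=4.5,fy=4.5,interpolation=cv2.INTER_CUBIC),'s13')
c=robot.camera('wrist'); save(c['image'],'w13')
```

```text
17.35 [ 0.6178036  -0.16638054  0.11942518] -6.431771795116365 [ 0.25588371  2.64711303 18.66360568] 0.0007655256541043795
```

View pics/s13.png

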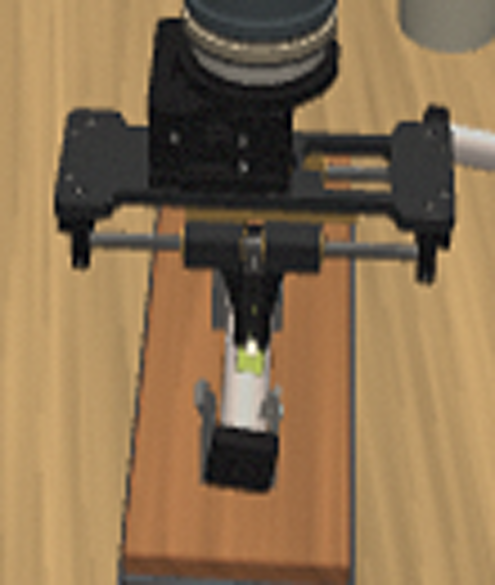

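View pics/w13.png

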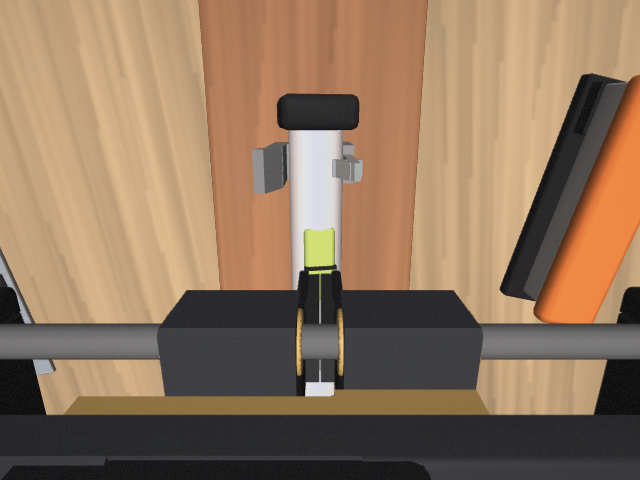

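Pressing is firm at 18.7 N with no further travel, and jaw 1's lip at (335–360,168) lies over the bar. The push dragged sideways and rolled the bar a little, as the cap tilt in the side view shows. I'll drag it back under light load, then lift.

Emit:
{"op": "move_arm", "data": {"commands": [[1,-1,-1.5,0,0],[1,-1,-3,0,0],[1,-1,-5,0,0],[1,-1,-7,0,0],[1,-1,-7,0,0],[1,-1,-7,0,0]]}}

```text
time: 17.95
position: [0.6129, -0.1661, 0.1196]
tool_rot: [0.53, 0.467, -0.525, 0.475]
ft_force: [4.8, 2.4, 11.2]
grip_width: 0.0006
```

Run:
```python
from h import *
o,p,Rm=pose(); print(o['time'],p,yaw(Rm),o['ft_force'],o['grip_width'])
c=robot.camera('side'); save(cv2.resize(c['image'][230:360,290:400],None,fx=4.5,fy=4.5,interpolation=cv2.INTER_CUBIC),'s14')
```

```text
17.95 [ 0.61286549 -0.16611237  0.11955902] -6.46015936403836 [ 4.7769606   2.41164569 11.23581226] 0.0006108205715826009
```

View pics/s14.png

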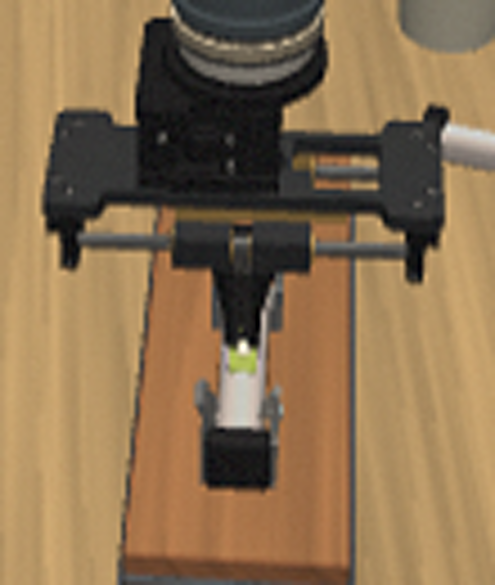

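Cap is square again. I'll lift, open and move towards the wheel.

Emit:
{"op": "move_arm", "data": {"commands": [[1,-20,0,0,0],[0,-60,0,0,0],[-0.3,-80,0,-30,0],[-0.3,-80,0,-60,0],[-0.3,-80,0,-60,0],[-0.3,-80,0,-60,0],[-0.3,-80,0,-60,0],[-0.3,-80,0,-60,0]]}}

```text
time: 18.67
position: [0.6137, -0.1061, 0.1948]
tool_rot: [-0.527, -0.471, 0.528, -0.471]
ft_force: [0.2, -0.3, 0.4]
grip_width: 0.0392
```

Run:
```python
from h import *
o,p,Rm=pose(); print(o['time'],p,yaw(Rm),o['ft_force'],o['grip_width'],o['q'])
c=robot.camera('wrist'); save(c['image'],'w15')
np.savez('w15.npz',im=c['image'],p=p,Rm=Rm,T=c['tool_from_camera'],k=[c['fx'],c['fy'],c['cx'],c['cy']])
import fit
C,p7,R7=fit.load('w7')
pp=[atz(C,fit.px(u),0.0905,p7,R7) for u in [(249,17),(273,17),(275,122),(250,125)]]
pp=np.array(pp);print(pp.round(4),pp.mean(0)); 
for i,j in((0,3),(1,2)): d=pp[i]-pp[j]; print(np.linalg.norm(d),np.degrees(np.arctan2(d[1],d[0])))
d=atz(C,fit.px((242,90)),.0565,p7,R7);print('disc',d)
```

```text
18.6667 [ 0.61366124 -0.10611889  0.19483282] -6.451827201852876 [ 0.15870312 -0.34787901  0.36778871] 0.03917377781750319 [-3.50239349e-01  5.85732863e-01  1.48841403e+00 -4.69498944e-04
  1.06856787e+00 -2.37407564e-01]
[[ 0.631   0.0332  0.0905]
 [ 0.6408  0.0321  0.0905]
 [ 0.6404 -0.0078  0.0905]
 [ 0.6298 -0.0079  0.0905]] [0.63549792 0.01239493 0.0905    ]
0.04105856691208802 88.29270475978034
0.03994778126621293 89.37995875230165
disc [0.63468149 0.01061585 0.0565    ]
```

View pics/w15.png

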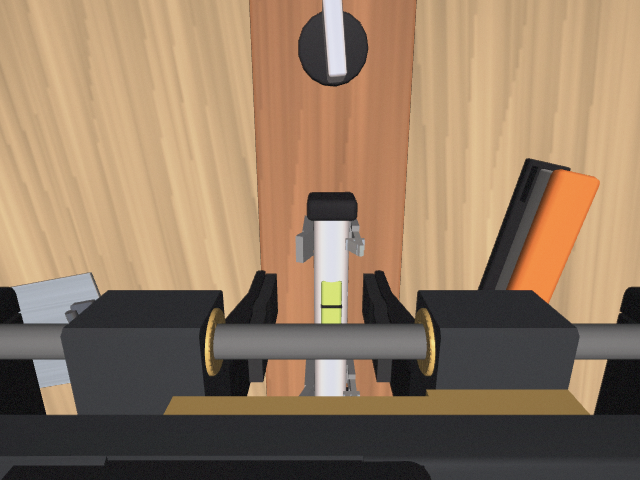

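Run:
```python
from h import *
import fit
C,p,Rm=fit.load('w15')
print('disc',atz(C,(333,48.5),.0565,p,Rm),'seat-line x', atz(C,(332,195),.098,p,Rm))
a=atz(C,(330,72),.0905,p,Rm);b=atz(C,(345,72),.0905,p,Rm); print('wing end',a,b)
a=atz(C,(323,0),.0905,p,Rm);b=atz(C,(340,0),.0905,p,Rm); print('wing row0',a,b)
print(rel([.635,.0118,.13],-1.2))
```

```text
disc [0.63557671 0.01085649 0.0565    ] seat-line x [ 0.62464663 -0.07616778  0.098     ]
wing end [ 0.63102963 -0.00590575  0.0905    ] [ 0.6396104  -0.00688184  0.0905    ]
wing row0 [0.63108121 0.03109129 0.0905    ] [0.64034262 0.03003547 0.0905    ]
(array([  64.8,    7.9, -119.8]), np.float64(-5.277569372257489))
```

Emit:
{"op": "move_arm", "data": {"commands": [[-0.3,0,3,-40,-5.3],[-0.3,0,6,-80,-5.3],[-0.3,0,8,-119,-5.3],[-0.3,25,8,-120,-5.3],[-0.3,50,8,-120,-5.3],[-0.3,62,8,-120,-5.3],[-0.3,62,8,-120,-5.3],[-0.3,62,8,-120,-5.3]]}}

```text
time: 19.38
position: [0.6351, 0.012, 0.1327]
tool_rot: [-0.505, -0.495, 0.506, -0.494]
ft_force: [-0.4, 0.6, 0.3]
grip_width: 0.0565
```

Run:
```python
from h import *
o,p,Rm=pose(); print(o['time'],p,yaw(Rm),o['ft_force'],o['grip_width'],rel([.635,.0113,.088],-1))
c=robot.camera('wrist'); save(c['image'],'w16')
c=robot.camera('side'); save(cv2.resize(c['image'][190:330,280:420],None,fx=4,fy=4,interpolation=cv2.INTER_CUBIC),'s16')
```

```text
19.3833 [0.63505918 0.01199844 0.13266396] -1.1989714942186043 [-0.44347304  0.58676863  0.27207125] 0.05650605459316215 (array([44.7,  0. ,  0.7]), np.float64(-0.19897149421859694))
```

View pics/w16.png

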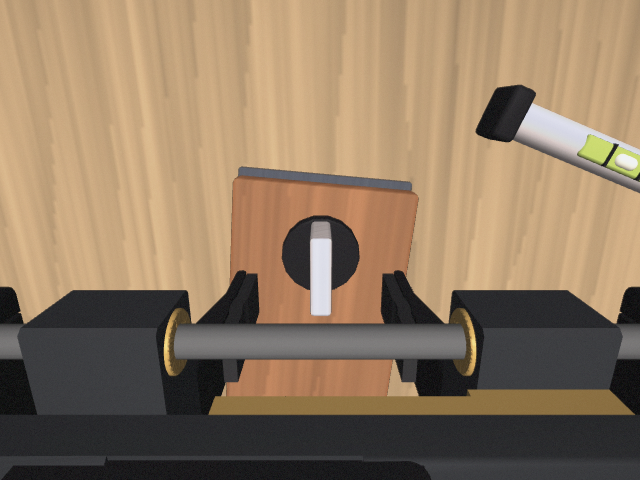

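View pics/s16.png

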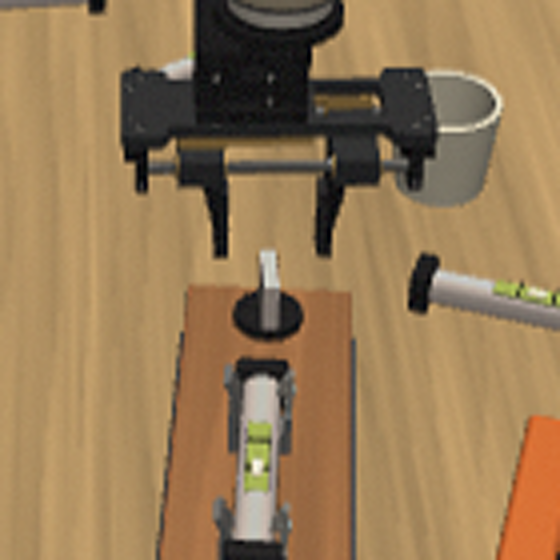

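The wing at (321,270) is centred and aligned between the fingers. Both clips with the level show in the side view. I'll descend and grip the wing.

Emit:
{"op": "move_arm", "data": {"commands": [[-0.3,20,0,0.5,0],[-0.3,38,0,0.5,0],[-0.3,44,0,0.5,0],[-0.3,44,0,0.5,0],[1,44,0,0.5,0],[1,44,0,0.5,0],[1,44,0,0.5,0],[1,44,0,0.5,0]], "newtons": 30}}

```text
time: 20.15
position: [0.6361, 0.0124, 0.0907]
tool_rot: [0.505, 0.495, -0.504, 0.496]
ft_force: [-0.5, -0.1, 1.1]
grip_width: 0.0377
```

Emit:
{"op": "move_arm", "data": {"commands": [[1,0,0,0,0],[1,0,0,0,0],[1,0,0,0,0],[1,0,0,0,0],[1,0,0,0,0],[1,0,0,0,0],[1,0,0,0,0]]}}

```text
time: 20.73
position: [0.6354, 0.0125, 0.0896]
tool_rot: [0.505, 0.495, -0.505, 0.495]
ft_force: [0.3, -0.0, 1.3]
grip_width: 0.0108
```

Run:
```python
from h import *
o,p,Rm=pose(); print(o['time'],p,yaw(Rm),o['ft_force'],o['moment'],o['grip_width'])
c=robot.camera('wrist'); save(c['image'],'w17')
c=robot.camera('side'); save(cv2.resize(c['image'][250:330,300:390],None,fx=7,fy=7,interpolation=cv2.INTER_CUBIC),'s17')
```

```text
20.7333 [0.63538348 0.01249052 0.08960194] -1.127860388549902 [ 0.31521369 -0.01899912  1.30311516] [-0.06271883  0.16843192 -0.06367842] 0.010826891936952722
```

View pics/s17.png

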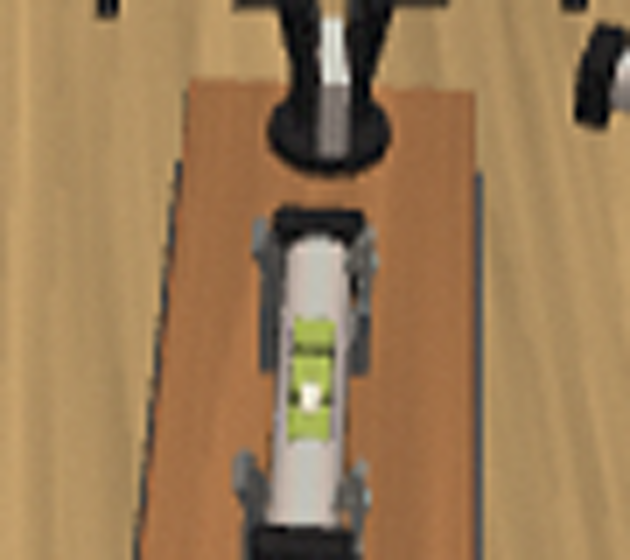

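The wing is gripped at 10.8 mm. The bubble at (311,397) lies on the -y line, with the lines at 349 and 397, so it is about 11–12 mm off, or roughly 85–90° of turn. I'll turn clockwise, following the wheel's rise.

Emit:
{"op": "move_arm", "data": {"commands": [[1,-0.5,0,0,6],[1,-1,0,0,12],[1,-1.5,0,0,18],[1,-2,0,0,24],[1,-2.5,0,0,30],[1,-3,0,0,36],[1,-3.5,0,0,42],[1,-4,0,0,48]]}}

```text
time: 21.5
position: [0.6362, 0.0117, 0.0935]
tool_rot: [0.664, 0.245, -0.663, 0.246]
ft_force: [0.3, -1.9, -1.7]
grip_width: 0.0112
```

Run:
```python
from h import *
o,p,Rm=pose(); print(o['time'],p,yaw(Rm),o['ft_force'],o['moment'],o['grip_width'])
```

```text
21.5 [0.63617331 0.01170154 0.09352242] -49.33761932244255 [ 0.30561261 -1.92839034 -1.69802251] [-0.42209396 -0.3159538   0.15582938] 0.011168964374741151
```

Tracking well, with 0.156 N m about z. I'll turn another 24°, then let it settle and look.

Emit:
{"op": "move_arm", "data": {"commands": [[1,-0.5,0,0,6],[1,-1,0,0,12],[1,-1.5,0,0,18],[1,-2,0,0,24],[1,-2,0,0,24],[1,-2,0,0,24],[1,-2,0,0,24],[1,-2,0,0,24]]}}

```text
time: 22.17
position: [0.6363, 0.0111, 0.0955]
tool_rot: [0.7, 0.104, -0.699, 0.105]
ft_force: [1.0, -5.4, -1.8]
grip_width: 0.0104
```

Emit:
{"op": "move_arm", "data": {"commands": [[1,0,0,0,0],[1,0,0,0,0],[1,0,0,0,0],[1,0,0,0,0],[1,0,0,0,0],[1,0,0,0,0],[1,0,0,0,0],[1,0,0,0,0]]}}

```text
time: 22.83
position: [0.6363, 0.0111, 0.0956]
tool_rot: [0.7, 0.104, -0.699, 0.106]
ft_force: [1.2, -4.8, -1.9]
grip_width: 0.0106
```

Run:
```python
from h import *
o,p,Rm=pose(); print(o['time'],p,yaw(Rm),o['ft_force'],o['moment'],o['grip_width'])
c=robot.camera('side'); save(cv2.resize(c['image'][250:330,300:390],None,fx=7,fy=7,interpolation=cv2.INTER_CUBIC),'s18')
c=robot.camera('top'); save(cv2.resize(c['image'][185:270,325:490],None,fx=4.8,fy=4.8,interpolation=cv2.INTER_CUBIC),'t18')
```

```text
22.8333 [0.63632989 0.01110428 0.09555064] -72.96914549939243 [ 1.16491065 -4.75537198 -1.91988525] [-1.00179518 -0.40263549 -0.16494238] 0.01060144389108285
```

View pics/s18.png

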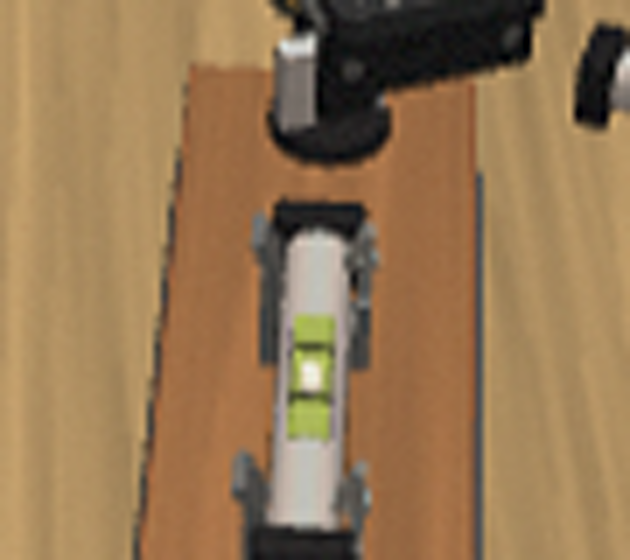

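View pics/t18.png

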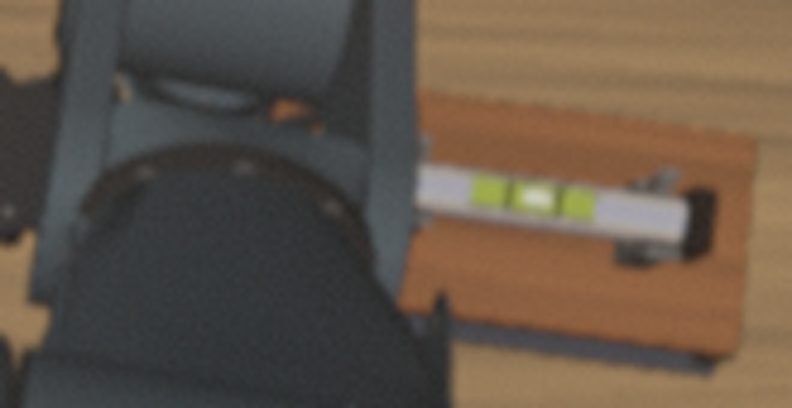

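Side view: the bubble at (312,377) is between the lines at 346 and 398. Top view: the bubble at 536 is between lines at 511 and 560. I'll measure it more finely.

```bash
cat > bub.py <<'E'
from h import *
def bub(name,roi,tag,verb=True):
    c=robot.camera(name); x0,y0,x1,y1=roi
    im=c['image'][y0:y1,x0:x1].astype(float); big=cv2.resize(im,None,fx=6,fy=6,interpolation=cv2.INTER_CUBIC)
    hsv=cv2.cvtColor(np.clip(big,0,255).astype(np.uint8),cv2.COLOR_RGB2HSV)
    g=(hsv[...,0]>25)&(hsv[...,0]<50)&(hsv[...,1]>90)
    pts=np.argwhere(g)[:,::-1].astype(np.float32); r=cv2.minAreaRect(pts); ctr=pts.mean(0)
    b=cv2.boxPoints(r); e=[b[1]-b[0],b[2]-b[1]]; ax=max(e,key=np.linalg.norm); ax=ax/np.linalg.norm(ax); L=max(map(np.linalg.norm,e))
    s=np.linspace(-L*.5,L*.5,61); ctr=np.array(r[0]); pr=[]
    for k in s:
        q=ctr+k*ax; v=[big[int(round((q+n*np.array([-ax[1],ax[0]]))[1])),int(round((q+n*np.array([-ax[1],ax[0]]))[0]))] for n in np.arange(-6,7,2)]; pr.append(np.mean(v,0))
    pr=np.array(pr); mm=s/L*60
    print(tag,'axis',ax.round(2),'L',L.round(1))
    for m,v in zip(mm[::2],pr[::2]): print(round(m,1),v.astype(int).tolist(),end='; ')
    print()
E
python3 - <<'E'
from bub import *
bub('side',(325,285,365,320),'side')
bub('top',(415,215,465,240),'top')
E
```

```text
side axis [ 0.07 -1.  ] L 104.9
-30.0 [170, 174, 141]; -28.0 [166, 175, 110]; -26.0 [169, 182, 91]; -24.0 [171, 184, 87]; -22.0 [172, 185, 88]; -20.0 [171, 185, 90]; -18.0 [175, 188, 91]; -16.0 [174, 187, 90]; -14.0 [163, 175, 84]; -12.0 [130, 140, 69]; -10.0 [87, 93, 47]; -8.0 [111, 111, 81]; -6.0 [186, 176, 153]; -4.0 [225, 216, 195]; -2.0 [235, 231, 210]; 0.0 [236, 233, 213]; 2.0 [236, 232, 215]; 4.0 [238, 235, 220]; 6.0 [223, 222, 186]; 8.0 [196, 200, 135]; 10.0 [169, 177, 95]; 12.0 [131, 140, 67]; 14.0 [82, 87, 46]; 16.0 [87, 93, 51]; 18.0 [147, 158, 79]; 20.0 [173, 186, 91]; 22.0 [172, 185, 89]; 24.0 [170, 184, 85]; 26.0 [168, 182, 86]; 28.0 [171, 184, 91]; 30.0 [181, 188, 129]; 
top axis [0.99 0.13] L 149.4
-30.0 [158, 165, 106]; -28.0 [156, 167, 80]; -26.0 [156, 168, 75]; -24.0 [158, 169, 75]; -22.0 [158, 170, 77]; -20.0 [158, 170, 77]; -18.0 [156, 167, 76]; -16.0 [145, 156, 71]; -14.0 [127, 135, 63]; -12.0 [119, 127, 60]; -10.0 [133, 143, 66]; -8.0 [155, 166, 84]; -6.0 [172, 180, 115]; -4.0 [184, 188, 147]; -2.0 [193, 196, 170]; 0.0 [197, 198, 178]; 2.0 [198, 199, 178]; 4.0 [197, 197, 174]; 6.0 [191, 192, 165]; 8.0 [180, 181, 146]; 10.0 [154, 156, 111]; 12.0 [125, 129, 75]; 14.0 [122, 129, 61]; 16.0 [143, 152, 68]; 18.0 [155, 166, 74]; 20.0 [157, 168, 76]; 22.0 [157, 168, 75]; 24.0 [156, 167, 73]; 26.0 [156, 167, 74]; 28.0 [157, 167, 83]; 30.0 [159, 167, 110];
```

Both views agree: the bubble is about 1.7 mm on the -y side. I'll turn 13° more, then release.

Emit:
{"op": "move_arm", "data": {"commands": [[1,-0.5,0,0,6],[1,-1,0,0,13],[1,-1,0,0,13],[1,-1,0,0,13],[-0.5,-1,0,0,13],[-0.5,-1,0,0,13],[-0.5,-1,0,0,13],[-0.5,-1,0,0,13]]}}

```text
time: 23.7
position: [0.6348, 0.0132, 0.0964]
tool_rot: [-0.706, -0.025, 0.707, -0.024]
ft_force: [-0.1, -0.4, -0.1]
grip_width: 0.0299
```

Emit:
{"op": "move_arm", "data": {"commands": [[-0.5,0,0,0,0],[-0.5,0,0,0,0],[-0.5,-20,0,0,0],[-0.5,-55,0,0,0],[-0.5,-95,0,0,0],[-0.5,-115,0,0,0],[-0.5,-115,0,0,0],[-0.5,-115,0,0,0]]}}

```text
time: 24.37
position: [0.6361, 0.0126, 0.2133]
tool_rot: [0.708, 0.024, -0.705, 0.024]
ft_force: [0.4, 0.1, -0.5]
grip_width: 0.0653
```

Run:
```python
from bub import *
o,p,Rm=pose(); print(o['time'],p,yaw(Rm),o['ft_force'],o['q'],rel([.613,-.167,.2],-6.46))
bub('side',(325,285,365,320),'side')
```

```text
24.3667 [0.63608881 0.01258415 0.21329884] -86.09158580287091 [ 0.42447325  0.11350071 -0.46219163] [-1.55651252e-01  5.79241572e-01  1.43960361e+00  1.61420687e-04
  1.11926990e+00  1.34685912e+00] (array([ 13.3, 177.6,  35.3]), np.float64(-79.63158580287092))
side axis [ 0.07 -1.  ] L 105.4
-30.0 [168, 171, 139]; -28.0 [163, 172, 107]; -26.0 [166, 179, 89]; -24.0 [168, 181, 87]; -22.0 [169, 183, 88]; -20.0 [169, 182, 90]; -18.0 [172, 185, 91]; -16.0 [171, 184, 89]; -14.0 [160, 172, 83]; -12.0 [129, 138, 68]; -10.0 [93, 100, 49]; -8.0 [105, 108, 65]; -6.0 [148, 149, 102]; -4.0 [194, 188, 151]; -2.0 [225, 216, 190]; 0.0 [232, 225, 202]; 2.0 [234, 229, 209]; 4.0 [235, 230, 212]; 6.0 [231, 227, 199]; 8.0 [217, 216, 169]; 10.0 [188, 193, 130]; 12.0 [137, 145, 83]; 14.0 [82, 87, 48]; 16.0 [94, 100, 50]; 18.0 [150, 161, 78]; 20.0 [169, 182, 87]; 22.0 [169, 182, 87]; 24.0 [167, 179, 86]; 26.0 [166, 180, 82]; 28.0 [170, 184, 79]; 30.0 [178, 187, 120];
```

The bubble is now within about 0.3 mm of the middle. I'll return above the level.

Emit:
{"op": "move_arm", "data": {"commands": [[-0.5,0,22,4,-7],[-0.5,0,44,8,-14],[-0.5,0,66,12,-21],[-0.5,0,88,17,-28],[-0.5,0,110,22,-35],[-0.5,0,132,26,-42],[-0.5,0,154,30,-49],[-0.5,0,177,34,-56]]}}

```text
time: 25.08
position: [0.6118, -0.1666, 0.209]
tool_rot: [-0.611, -0.356, 0.613, -0.353]
ft_force: [0.8, 0.3, -0.1]
grip_width: 0.0654
```

Emit:
{"op": "move_arm", "data": {"commands": [[-0.5,0,0,0,-7],[-0.5,0,0,0,-14],[-0.5,0,0,0,-20],[-0.5,0,0,0,-23.6],[-0.5,0,0,0,-23.6],[-0.5,0,0,0,-23.6],[-0.5,0,0,0,-23.6]]}}

```text
time: 25.67
position: [0.6128, -0.166, 0.2103]
tool_rot: [-0.528, -0.471, 0.528, -0.47]
ft_force: [-0.5, 0.6, -0.7]
grip_width: 0.0655
```

Run:
```python
from h import *
o,p,Rm=pose(); print(o['time'],p,yaw(Rm),o['ft_force'],o['grip_width'],rel([.6145,-.1667,.098],-6.46))
c=robot.camera('wrist'); save(c['image'],'w20')
```

```text
25.6667 [ 0.61284689 -0.16603752  0.21026342] -6.589539841698424 [-0.46271115  0.62971719 -0.73801925] 0.06551975171016383 (array([112.3,   2. ,   0.6]), np.float64(-0.12953984169843125))
```

View pics/w20.png

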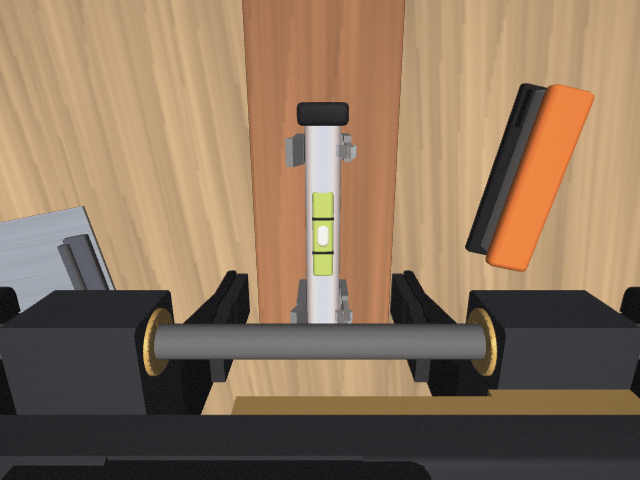

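Wrist view: the bubble at (323,236) is exactly midway between lines 219 and 253, and both jaws are closed over the bar. I'll descend around the bar.

Emit:
{"op": "move_arm", "data": {"commands": [[-0.5,20,2,0,0],[-0.5,50,2,0,0],[-0.5,80,2,0,0],[-0.5,100,2,0,0],[-0.5,110,2,0,0],[-0.5,112,2,0,0],[-0.5,112,2,0,0],[-0.5,112,2,0,0]]}}

```text
time: 26.38
position: [0.6165, -0.167, 0.1008]
tool_rot: [0.528, 0.47, -0.527, 0.472]
ft_force: [-0.6, 0.0, 0.0]
grip_width: 0.065
```

Run:
```python
from h import *
o,p,Rm=pose(); print(o['time'],p,yaw(Rm),o['ft_force'],o['grip_width'],rel([.6145,-.1667,.098],-6.46))
c=robot.camera('wrist'); save(c['image'],'w21')
```

```text
26.3833 [ 0.61646668 -0.16704384  0.10079259] -6.52429742097649 [-0.60151826  0.03502073  0.04618619] 0.06501881863532864 (array([ 2.8, -2. , -0.1]), np.float64(-0.06429742097648727))
```

View pics/w21.png

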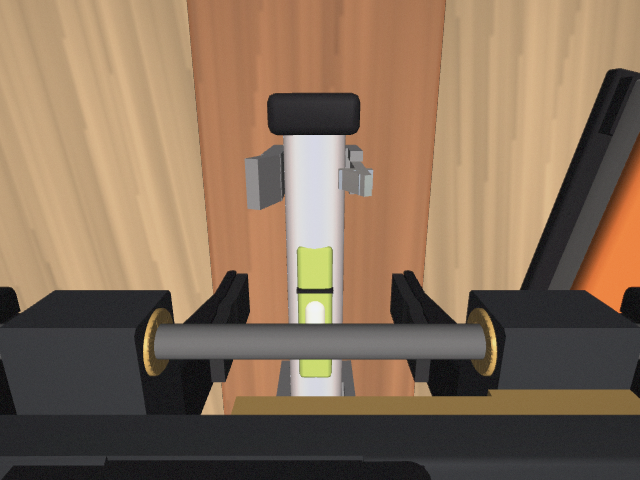

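The bar is at col 315, close to centre while the arm settles. I'll close on it.

Emit:
{"op": "move_arm", "data": {"commands": [[1,0,0,0,0],[1,0,0,0,0],[1,0,0,0,0],[1,0,0,0,0],[1,0,0,0,0],[1,0,0,0,0],[1,0,0,0,0],[1,0,0,0,0]], "newtons": 40}}

```text
time: 27.1
position: [0.6153, -0.1666, 0.0995]
tool_rot: [-0.528, -0.471, 0.528, -0.471]
ft_force: [-0.6, 1.0, 0.7]
grip_width: 0.0233
```

Emit:
{"op": "move_arm", "data": {"commands": [[1,0,0,0,0],[1,0,0,0,0],[1,0,0,0,0],[1,0,0,0,0],[1,0,0,0,0]]}}

```text
time: 27.52
position: [0.6153, -0.1666, 0.0995]
tool_rot: [-0.528, -0.471, 0.528, -0.471]
ft_force: [-1.6, 0.5, 0.8]
grip_width: 0.0233
```

Emit:
{"op": "move_arm", "data": {"commands": [[1,1,0,0,0],[1,1,0,0,0],[1,1,0,0,0],[1,1,0,0,0]]}}

```text
time: 27.85
position: [0.6153, -0.1666, 0.0994]
tool_rot: [-0.528, -0.471, 0.528, -0.471]
ft_force: [-2.4, 0.8, 6.5]
grip_width: 0.0231
```

Emit:
{"op": "move_arm", "data": {"commands": [[1,0.5,0,0,0],[1,1,0,0,0],[1,1,0,0,0],[1,1,0,0,0],[1,1,0,0,0],[1,1,0,0,0],[1,1,0,0,0],[1,1,0,0,0]]}}

```text
time: 28.52
position: [0.6153, -0.1666, 0.0994]
tool_rot: [-0.528, -0.471, 0.528, -0.471]
ft_force: [-3.8, 1.0, 10.8]
grip_width: 0.0231
```

Emit:
{"op": "move_arm", "data": {"commands": [[1,0,0,0,0],[1,0,0,0,0],[1,0,0,0,0],[1,0,0,0,0],[1,0,0,0,0],[1,0,0,0,0],[1,0,0,0,0],[1,0,0,0,0]]}}

```text
time: 29.18
position: [0.6153, -0.1666, 0.0994]
tool_rot: [-0.528, -0.471, 0.528, -0.471]
ft_force: [-4.2, 1.4, 10.7]
grip_width: 0.0231
```

Run:
```python
from bub import *
o,p,Rm=pose(); print(o['time'],p,yaw(Rm),o['ft_force'],o['moment'],o['grip_width'])
c=robot.camera('side'); save(cv2.resize(c['image'][240:360,290:400],None,fx=5,fy=5,interpolation=cv2.INTER_CUBIC),'s22')
c=robot.camera('wrist'); save(c['image'],'w22')
c=robot.camera('top'); save(c['image'],'t22')
```

```text
29.1833 [ 0.61531095 -0.16663836  0.09938922] -6.506907623198204 [-4.15233531  1.39297613 10.71668664] [ 0.09401744  0.71825569 -0.00677454] 0.023063020180887944
```

View pics/s22.png

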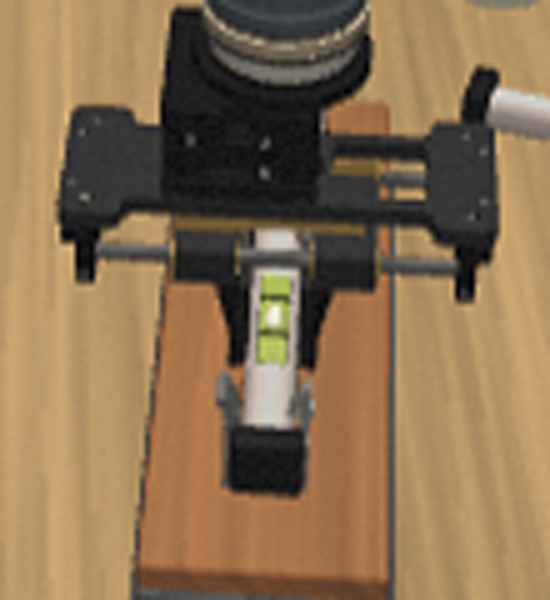

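View pics/w22.png

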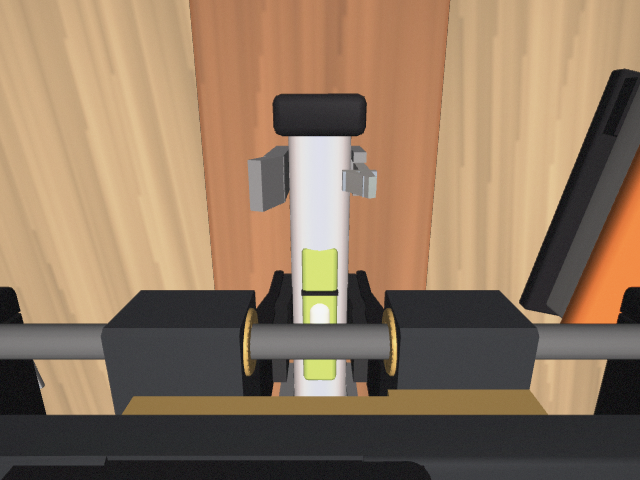

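View pics/t22.png

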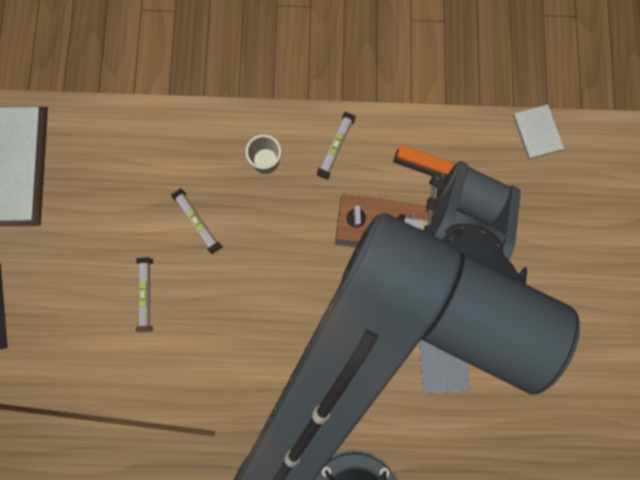

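Run:
```python
import cv2
a=cv2.imread('pics/w20.png')[90:330,260:380]; cv2.imwrite('pics/w20z.png',cv2.resize(a,None,fx=2.5,fy=2.5,interpolation=cv2.INTER_CUBIC))
a=cv2.imread('pics/w22.png')[120:400,230:400]; b=cv2.imread('pics/s17.png'); cv2.imwrite('pics/w22z.png',cv2.resize(a,None,fx=2.1,fy=2.1,interpolation=cv2.INTER_CUBIC))
```

```text
(no output)
```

View pics/w20z.png

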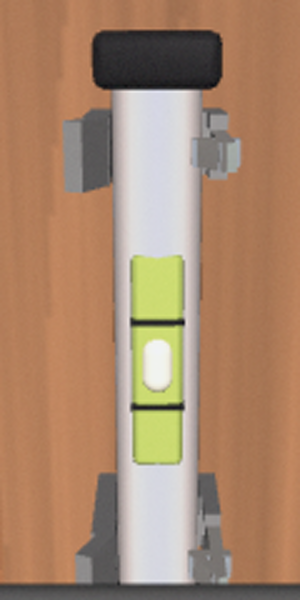

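Both jaw lips lie over the bar's edge: upper lip at (191–240,155), lower at (189–230,565). I'll add a slight amount of push for margin, then do a last check and hand in.

Emit:
{"op": "move_arm", "data": {"commands": [[1,0.5,0,0,0],[1,0.5,0,0,0],[1,0.5,0,0,0],[1,0.5,0,0,0],[1,0.5,0,0,0],[1,0.5,0,0,0],[1,0.5,0,0,0],[1,0.5,0,0,0]]}}

```text
time: 30.0
position: [0.6153, -0.1666, 0.0993]
tool_rot: [-0.528, -0.471, 0.528, -0.471]
ft_force: [-4.4, 1.8, 13.1]
grip_width: 0.0233
```

Run:
```python
from bub import *
o,p,Rm=pose(); print(o['time'],p,o['ft_force'],o['grip_width'])
bub('side',(330,290,360,316),'side')
o=robot.get_obs(); print(o['ft_force'])
print(robot.hand_in())
```

```text
30.0 [ 0.61530613 -0.16660256  0.09934865] [-4.44985907  1.78691874 13.14534383] 0.023322471445704197
side axis [0. 1.] L 112.0
-30.0 [176, 163, 156]; -28.0 [204, 192, 169]; -26.0 [185, 181, 138]; -24.0 [171, 173, 116]; -22.0 [170, 172, 116]; -20.0 [173, 174, 116]; -18.0 [172, 174, 113]; -16.0 [165, 169, 106]; -14.0 [123, 124, 88]; -12.0 [111, 110, 83]; -10.0 [139, 141, 94]; -8.0 [172, 176, 110]; -6.0 [182, 186, 117]; -4.0 [171, 174, 112]; -2.0 [168, 169, 112]; 0.0 [174, 176, 119]; 2.0 [177, 179, 121]; 4.0 [174, 176, 116]; 6.0 [166, 171, 106]; 8.0 [123, 126, 80]; 10.0 [92, 92, 62]; 12.0 [117, 121, 74]; 14.0 [160, 168, 94]; 16.0 [172, 181, 99]; 18.0 [171, 181, 94]; 20.0 [168, 179, 90]; 22.0 [172, 184, 93]; 24.0 [172, 185, 90]; 26.0 [165, 175, 89]; 28.0 [153, 160, 94]; 30.0 [165, 164, 133]; 
[-3.99227011  0.22414037 13.33883142]
the job is handed in; nothing more can be done
None
```

I handed the job in at about 30 s of the 72 s, with the gripper holding the level down at a steady 13 N and the bubble between the lines.

- **Level:** I took the one nearest the base and pushed it into both fork clips. I then pressed it from above with 18.7 N, and it went no further. In the close-up both jaw lips lie over the bar.
- **Levelling:** I turned the winged wheel about 85° clockwise. The wrist view then put the bubble midway between the lines, and the side view put it about 0.3 mm off.
- **Final hold:** The side view taken at 10.7 N still shows the bubble centred between the lines. I then raised the push to 13 N for margin. The sideways force on the tool is about 4 N.
- **Bystanders:** The pot and stapler look untouched in the last top view. The arm partly hides the clipboard there, so I could not fully check it, but nothing came near it.

**What went wrong or disagreed:**
- I lifted too early on the first grasp and had to repeat it. The level did not move.
- The closed-finger press rolled the bar slightly in the clips. I rolled it back until the cap looked square.
- My last automatic bubble profile, at 13 N, was unusable because it sampled off the bubble. The final bubble check is therefore the side picture at 10.7 N.
- Full seating rests on the jaw lips and the lack of further travel. I could not measure it directly.

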